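Empty the dead parts of a rework bench into the scrap hopper

ROBOT

A 7-joint arm with a two-finger parallel gripper is mounted at the origin on the work surface. World frame = base frame: x ahead of the robot, y to its left, z up, the work surface at z = 0. Lengths are in m, angles in rad, forces in N, time in s.
With the tool pointing down it reaches from about 0.425 to 0.925 m from the base axis. Payload 6.8 kg.
Tool frame: the origin (TCP) lies between the finger pads, 19 mm behind the fingertips; this is the grasp point; z points along the fingers, y is the direction in which the jaws open and shut (so a half turn about z gives the same grasp; the last joint's range is limited). The gripper opens to 85 mm and grips with 20 to 120 N. Pads are 22 mm wide; open, the fingers measure 114 mm over their backs; the gripper's body (76 mm by 85 mm) begins 54 mm behind the grasp point. The pads swing forward as they close: fully open they stand 13 mm farther back than shut.
Start: joints at [1.111, 0.477, 0.022, 1.555, -0.011, 1.109, -0.083], TCP at [0.233, -0.634, 0.25] pointing down, gripper open.
Joint ranges: [-2.96, 2.96], [-0.34, 2.1], [-1.41, 1.46], [0.24, 2.44], [-1.37, 4.51], [0.17, 1.92], [-2.96, 2.96]. Speed limits (rad/s): [2.39, 2.39, 3.14, 3.14, 3.14, 3.14, 3.14].

INTERFACE

Orientations are given as a rotation vector (axis times angle).
In Python, from bench import r, imaging gives the robot as it stands.
- The arm moves only by the tool jog_arm, never from a script. Its argument "rows" is a list of rows, each an object with "delta_rot": the turn, a rotation vector about the tool's x, y, z in degrees, a list of three; "xyz": the shift along the tool's x, y, z in cm, a list of three; "fingers": the closure, from 0 (fully open) to 1 (shut). A call has exactly 5 rows; each row is the pose to reach, as a shift and turn from the pose measured when the call began, along the tool's axes at that moment; what a row does not reach only later rows make up. A row lasts 1/12 s, in which the tool goes at most 41.7 mm and 7.16 degrees, less where a joint would pass 70% of its speed; a pose out of reach is approached as far as the arm can. A call with a gripper value outside its range is refused whole. The fingers move at their own pace and stop on an object; "grip_force" is the grip in N (left out, the last holds). Time passes only in rows, so rows that repeat a pose let the fingers close, or fill a call up. It gives the time, the measured TCP pose, the force and the opening at its end, in the units of the state.
- r.get_obs(): the state, without advancing time (a new reading comes with each control period).
- imaging.grab_frame(name): name is "scene" or "side" or "wrist"; returns the picture (384x512x3 uint8, blue, green, red); there is no depth.
- imaging.camera_info(name): a dict with "camera_matrix" (3x3 intrinsics, pixels), "xyz" and "attitude" of the camera in the world. Camera axes: x right, y down, z forward; pixel columns grow to the right and rows downward; lengths in m; the calibration is good to about 2 mm. A picture is of the moment at which its call begins: read the wrist's pose just before it. camera_info takes no time and is no camera call; for the wrist camera it gives the pose at the moment of the call.
- r.hand_in(): hands the job in, once; it reports no verdict.
Trained networks look in the newest picture that a camera, given by its name, has taken for a name from the list of things; names that differ only in an ending like _2 or _b are one class to them, and where a whole thing is asked for, a point or a joint stands for the part that bears it (a point fixed in the world has none). Each returns a list of dicts, best first, with "conf" (0 to 1); they miss things now and then, are a little off and sometimes report something else, mostly with a low value. They report only what shows in the picture. A call takes as long as a camera call. They do not tell look-alikes from the thing itself.
- imaging.find_in(camera, query): "position" ([column, row] in pixels, amid what is visible of it).
- imaging.cut_out(camera, query): "region" (384x512 bool, what is visible of it) and "position" ([column, row] in pixels, amid what is visible of it).
- imaging.tip_of(camera, query): "position" ([column, row] in pixels: a listed point, or the origin of a listed thing).
The state is a dict: "clock": time; "joints": joint angles; "qvel": joint speeds; "tau": joint torques, N m; "tcp_pos": TCP position; "orientation": TCP orientation; "contact_force": force on the tool from outside, world axes, zero at the start; "moment": the same for the moment, N m; "grip_width": finger opening in m.
Only numpy, scipy, OpenCV 4.12 (cv2) and the standard library are available. Lean on these libraries where they do the work, as an engineer would, in place of code of your own. Each camera call takes 0.05 s, during which the arm holds its last target.

TASK

Gather all the dead components that lie loose on the bench into the sorting pan, beside those already in it, then carry the pan to the scrap hopper and tip the whole lot in over the pan's low lip. When every component is inside the hopper, set the empty pan down level and centred on the narrow rest, let go, and leave the spool, the hard drive and the meter where they are.

Things in the scene. Friction and masses are not known exactly. Their poses are not given: they have to be found in the camera images.
- pan: Aluminium pan, loose, 0.3 kg, 138 wide. Origin: underside, near its middle; +x to the pouring lip, z up. Walls 4 thick, tops 32 high; inside 130 wide; flat floor 4 thick from x=-75 to 55, then an open ramp (no front wall) rising to 15 at x=97. Behind the rear wall (outer face x=-79) a black upright post 24 (x) x 20 (y), 88 high, axis at x=-91; at the start on the side away from the robot
- pan_grip (a point): point on the axis of the pan's post, 66 above the pan's underside: a good height for the TCP to grip; axes as the pan
- pan_lip (a point): middle of the pan's pouring edge; axes as the pan
- hopper: Scrap hopper, fixed on the bench: square grey sheet-metal bin, inside 150 x 150, with a flared square mouth about 190 x 190 inside its rim, rim 131 high (upper 45 flare outwards). Origin: centre of the underside; inner floor 6 above it
- hopper_mouth (a point): centre of the hopper's mouth, 130 above the bench
- rest: Pan rest, fixed on the bench: upright aluminium profile with a flat rubber-topped plate, 80 x 80, top 70 above the bench; foot plate 120 x 120 x 8. Origin: centre of the underside
- rest_top (a point): centre of the rest's top face, 70 above the bench
- pan_relay: dead relay that starts inside the pan: dark block 22 (x) x 30 (y) x 20 high, 20 g. Origin: centre of the underside
- pan_heatsink: dead finned heat sink that starts inside the pan: bare aluminium block 24 (x) x 32 (y) x 24 high, 25 g. Origin: centre of the underside
- transformer1: dead transformer, iron core and copper winding, block 26 (x) x 30 (y) x 24 high, 35 g, loose on the bench; may be absent. Origin: centre of the underside
- transformer2: another transformer of the same size; may be absent. Origin: centre of the underside
- relay1: dead relay, dark block 22 (x) x 30 (y) x 20 high, loose on the bench; may be absent. Origin: centre of the underside
- relay2: another relay of the same size; may be absent. Origin: centre of the underside
- heatsink1: dead finned heat sink, bare aluminium, 24 (x) x 32 (y) x 24 high, loose on the bench; may be absent. Origin: centre of the underside
- heatsink2: another heat sink of the same size; may be absent. Origin: centre of the underside
- heatsink3: another heat sink of the same size; may be absent. Origin: centre of the underside
- solder_spool: bystander: spool of solder standing on end, 56 diameter x 38 high. Origin: centre of the underside
- hard_drive: bystander: hard disk drive lying flat, 147 x 102 x 26 high. Origin: centre of the underside
- multimeter: bystander: red hand multimeter lying flat, 150 (x) x 75 (y) x 45 high. Origin: centre of the underside
Mind the look-alikes: they are no part of the job. Several things have the shape of the pan; the one meant has the colours described above.

How it is judged:
On the way, in this order (a step that is already met when the one before it is completed fails the run):
1. every component lies in the pan, the pan level (x of pan_relay in the frame of pan between -0.085 and 0.095 m and y of pan_relay in the frame of pan between -0.07 and 0.07 m and z of pan_relay in the frame of pan between -0.01 and 0.062 m and linear speed of each of pan_relay, pan_heatsink, transformer1, transformer2, relay1, heatsink1, heatsink2, heatsink3, relay2 below 0.1 m/s and x of pan_heatsink in the frame of pan between -0.085 and 0.095 m and y of pan_heatsink in the frame of pan between -0.07 and 0.07 m and z of pan_heatsink in the frame of pan between -0.01 and 0.062 m and x of transformer1 in the frame of pan between -0.085 and 0.095 m and y of transformer1 in the frame of pan between -0.07 and 0.07 m and z of transformer1 in the frame of pan between -0.01 and 0.062 m and x of transformer2 in the frame of pan between -0.085 and 0.095 m and y of transformer2 in the frame of pan between -0.07 and 0.07 m and z of transformer2 in the frame of pan between -0.01 and 0.062 m and x of relay1 in the frame of pan between -0.085 and 0.095 m and y of relay1 in the frame of pan between -0.07 and 0.07 m and z of relay1 in the frame of pan between -0.01 and 0.062 m and x of heatsink1 in the frame of pan between -0.085 and 0.095 m and y of heatsink1 in the frame of pan between -0.07 and 0.07 m and z of heatsink1 in the frame of pan between -0.01 and 0.062 m and x of heatsink2 in the frame of pan between -0.085 and 0.095 m and y of heatsink2 in the frame of pan between -0.07 and 0.07 m and z of heatsink2 in the frame of pan between -0.01 and 0.062 m and x of heatsink3 in the frame of pan between -0.085 and 0.095 m and y of heatsink3 in the frame of pan between -0.07 and 0.07 m and z of heatsink3 in the frame of pan between -0.01 and 0.062 m and x of relay2 in the frame of pan between -0.085 and 0.095 m and y of relay2 in the frame of pan between -0.07 and 0.07 m and z of relay2 in the frame of pan between -0.01 and 0.062 m and angle between pan's own z axis and vertical below 0.2 rad), for 0.3 s.
2. the pan is tipped, its lip over the hopper's mouth (angle between pan's own z axis and vertical above 0.6 rad and horizontal distance between pan_lip and hopper_mouth below 0.12 m and height (world z) of pan_lip above 0.08 m), for 0.1 s.
At the end, for the whole second after the job is handed in: every component lies at rest inside the hopper; the pan stands still and level (within 0.08 rad) on the rest, its origin within 30 mm of the centre of the rest's top (x of pan_relay in the frame of hopper between -0.085 and 0.085 m and y of pan_relay in the frame of hopper between -0.085 and 0.085 m and z of each of pan_relay, pan_heatsink, transformer1, transformer2, relay1, heatsink1, heatsink2, heatsink3, relay2 in the frame of hopper below 0.115 m and linear speed of each of pan_relay, pan_heatsink, transformer1, transformer2, relay1, heatsink1, heatsink2, heatsink3, relay2 below 0.05 m/s and x of pan_heatsink in the frame of hopper between -0.085 and 0.085 m and y of pan_heatsink in the frame of hopper between -0.085 and 0.085 m and x of transformer1 in the frame of hopper between -0.085 and 0.085 m and y of transformer1 in the frame of hopper between -0.085 and 0.085 m and x of transformer2 in the frame of hopper between -0.085 and 0.085 m and y of transformer2 in the frame of hopper between -0.085 and 0.085 m and x of relay1 in the frame of hopper between -0.085 and 0.085 m and y of relay1 in the frame of hopper between -0.085 and 0.085 m and x of heatsink1 in the frame of hopper between -0.085 and 0.085 m and y of heatsink1 in the frame of hopper between -0.085 and 0.085 m and x of heatsink2 in the frame of hopper between -0.085 and 0.085 m and y of heatsink2 in the frame of hopper between -0.085 and 0.085 m and x of heatsink3 in the frame of hopper between -0.085 and 0.085 m and y of heatsink3 in the frame of hopper between -0.085 and 0.085 m and x of relay2 in the frame of hopper between -0.085 and 0.085 m and y of relay2 in the frame of hopper between -0.085 and 0.085 m and horizontal distance between pan and rest_top below 0.03 m and height (world z) of pan between 0.064 and 0.078 m and angle between pan's own z axis and vertical below 0.08 rad and linear speed of pan below 0.03 m/s); the robot touches nothing.
It fails at once if the solder spool is moved more than 30 mm (distance of solder_spool from where it was at the start of the episode above 0.03 m).
It fails at once if the hard drive is moved more than 30 mm (distance of hard_drive from where it was at the start of the episode above 0.03 m).
It fails at once if the multimeter is moved more than 30 mm (distance of multimeter from where it was at the start of the episode above 0.03 m).
Of transformer1, transformer2, relay1, relay2, heatsink1, heatsink2, heatsink3 only 5 to 7 are there at a start; the rules pass over those that are not, and their reading is None.
At some moment in a run one of transformer1, transformer2, relay1, relay2, heatsink1, heatsink2, heatsink3 may be knocked a few centimetres aside while the robot is not near it.
It also fails if it takes over 208 s, if anything falls off the work surface, if the arm or the gripper's body presses on something with over 40 N, if the wrist force passes 120 N, or if a joint passes its speed limit or range.

## Working session

There is one attempt and no reset: what is moved stays moved. The work goes in short steps, Python scripts to look and compute and a tool call to move; the robot and the scene stay as the last step left them, time stands still between calls to the robot, and variables do not carry over. Pictures are saved under pics/ and viewed, and the job is handed in when it is done.

Besides the shell and the picture viewer there is one more tool, called after "Call:" in YAML: its name, and indented under it one key for each argument. jog_arm: Moves the arm, as the interface text tells. Its arguments: {"type":"object","properties":{"rows":{"type":"array","items":{"type":"object","properties":{"delta_rot":{"type":"array","items":{"type":"number"}},"xyz":{"type":"array","items":{"type":"number"}},"fingers":{"type":"number"}}}},"grip_force":{"type":"number"}},"required":["rows"]}

```bash
ls; mkdir -p pics
python3 - <<'E'
from bench import r, imaging
import cv2,numpy as np
o=r.get_obs(); print({k:np.round(v,3) for k,v in o.items()})
for n in ["scene","side","wrist"]:
    im=imaging.grab_frame(n); cv2.imwrite(f"pics/a_{n}.png",im); c=imaging.camera_info(n); print(n,c)
E
```

```text
pics
{'clock': np.float64(0.0), 'joints': array([ 1.111,  0.478,  0.022,  1.556, -0.012,  1.109, -0.083]), 'qvel': array([-0.001,  0.001, -0.001,  0.   ,  0.001, -0.   , -0.001]), 'tau': array([ 0.0000e+00, -5.9645e+01,  1.6080e+00, -2.8119e+01,  1.3000e-02,
        9.0000e-03, -0.0000e+00]), 'tcp_pos': array([ 0.232, -0.633,  0.249]), 'orientation': array([-3.091e+00, -5.500e-01,  1.000e-03]), 'contact_force': array([ 0.217, -0.267,  0.367]), 'moment': array([ 0.018,  0.017, -0.009]), 'grip_width': np.float64(0.085)}
scene {'camera_matrix': array([[498.8620236 ,   0.        , 253.44116218],
       [  0.        , 498.8620236 , 192.88160297],
       [  0.        ,   0.        ,   1.        ]]), 'xyz': array([1.22154641, 0.84131481, 0.81239495]), 'attitude': array([-0.88110753, -2.32012121,  1.28666802])}
side {'camera_matrix': array([[406.26867734,   0.        , 257.42735233],
       [  0.        , 406.26867734, 196.60835563],
       [  0.        ,   0.        ,   1.        ]]), 'xyz': array([0.33509675, 0.76816183, 0.81148022]), 'attitude': array([-0.26241443,  2.80275474, -1.23583985])}
wrist {'camera_matrix': array([[304.63393386,   0.        , 257.71036756],
       [  0.        , 304.63393386, 189.68468086],
       [  0.        ,   0.        ,   1.        ]]), 'xyz': array([ 0.30548187, -0.60616284,  0.37322525]), 'attitude': array([ 2.36064111, -1.64679247, -0.2590334 ])}
```

View pics/a_scene.png

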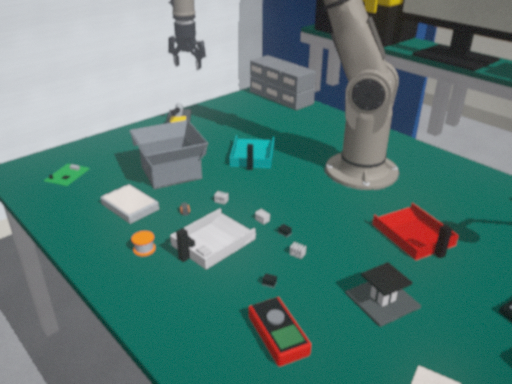

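View pics/a_side.png

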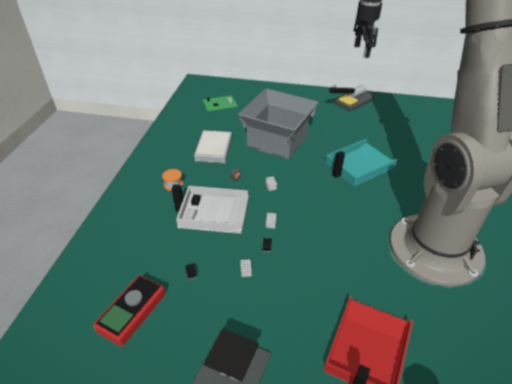

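View pics/a_wrist.png

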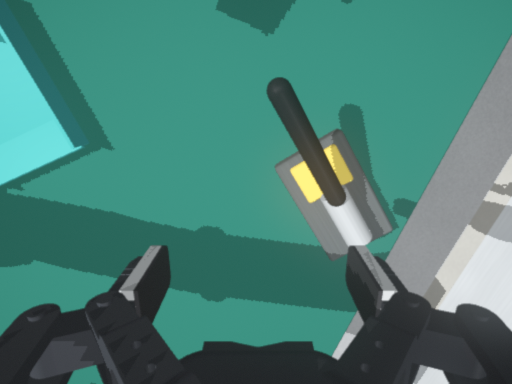

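The aluminium (white/light) pan with the black post at scene (213,238) / side (214,208) is the one meant. The teal (252,152) and red (415,232) pans are look-alikes. Next I'll run the detectors.

```bash
cat > h.py <<'E'
from bench import r, imaging
import cv2,numpy as np
from scipy.spatial.transform import Rotation as R
from scipy.optimize import minimize
def cam(n):
    c=imaging.camera_info(n); return np.array(c["camera_matrix"]),np.array(c["xyz"]),R.from_rotvec(c["attitude"]).as_matrix()
def proj(C,P):
    K,t,A=C; q=(np.atleast_2d(P)-t)@A; q=q@K.T; return q[:,:2]/q[:,2:]
def ray(C,px,z):
    K,t,A=C; d=A@np.linalg.solve(K,[px[0],px[1],1.]); return t+d*(z-t[2])/d[2]
def box(x,y,yaw,dx,dy,h,z=0):
    c,s=np.cos(yaw),np.sin(yaw)
    return np.array([[x+c*a-s*b,y+s*a+c*b,z+k] for a in(-dx/2,dx/2) for b in(-dy/2,dy/2) for k in (0,h)])
S=4
def sil(C,B,off,shape):
    p=(proj(C,B)-off)*S; m=np.zeros(shape,np.uint8)
    cv2.fillConvexPoly(m,cv2.convexHull(p.astype(np.float32)).round().astype(np.int32),1); return m
def fit(obs,dims,x0,z=0,yaw=None):
    # obs list of (C,mask)
    pre=[]
    for C,m in obs:
        ys,xs=np.nonzero(m); off=np.array([xs.min()-12,ys.min()-12]); w=xs.max()-xs.min()+25;hh=ys.max()-ys.min()+25
        a=np.zeros((hh,w),np.uint8); 
        a[ys-off[1],xs-off[0]]=255
        big=(cv2.resize(a,(w*S,hh*S),interpolation=cv2.INTER_LINEAR)>127).astype(np.uint8)
        pre.append((C,big,off-0.0))
    def cost(v):
        c=0
        for C,b,off in pre:
            s=sil(C,box(v[0],v[1],v[2],*dims,z=z),off,b.shape)
            c+=1-np.sum(s&b)/max(1,np.sum(s|b))
        return c/len(pre)
    best=None
    for y0 in np.deg2rad(np.arange(-90,90,20)) if yaw is None else [yaw]:
        q=minimize(cost,[x0[0],x0[1],y0],method="Nelder-Mead",options=dict(initial_simplex=[[x0[0],x0[1],y0],[x0[0]+.008,x0[1],y0],[x0[0],x0[1]+.008,y0],[x0[0],x0[1],y0+.3]],xatol=1e-4,fatol=1e-4))
        if best is None or q.fun<best.fun: best=q
    return best.x,best.fun
D=dict(transformer1=(.026,.030,.024),relay1=(.022,.030,.020),heatsink1=(.024,.032,.024))
E
python3 - <<'E'
from h import *
for n in ["scene","side"]:
    imaging.grab_frame(n); C=cam(n)
    for q,h in [("transformer1",.012),("relay1",.01),("heatsink1",.012),("pan",.02),("pan_grip",.066),("pan_lip",.015),("hopper",.06),("hopper_mouth",.13),("rest",.04),("rest_top",.07),("solder_spool",.02),("hard_drive",.013),("multimeter",.02)]:
        for f,fn in (("c",imaging.cut_out),("t",imaging.tip_of)):
            hh=h if f=="c" or q in("pan_grip","pan_lip","hopper_mouth","rest_top") else 0
            for d in fn(n,q):
                if d["conf"]<.3: continue
                print(n,q,f,round(d["conf"],2),np.round(d["position"],1),np.round(ray(C,d["position"],hh)[:2],3),d["region"].sum() if f=="c" else "")
E
```

```text
scene transformer1 c 0.49 [186.4 210.1] [ 0.576 -0.175] 74
scene transformer1 t 0.61 [281.9 233.5] [0.438 0.076] 
scene transformer1 t 0.41 [183.9 211.1] [ 0.575 -0.191] 
scene relay1 c 0.68 [273.6 280.5] [0.593 0.205] 167
scene relay1 t 0.73 [270.3 281.3] [0.593 0.194] 
scene relay1 t 0.56 [284.1 229.5] [0.421 0.066] 
scene heatsink1 c 0.68 [221.  197.3] [ 0.46  -0.163] 118
scene heatsink1 c 0.55 [295.2 249. ] [0.471 0.157] 163
scene heatsink1 c 0.52 [263.3 215.4] [ 0.429 -0.009] 145
scene heatsink1 t 0.65 [266.2 219. ] [ 0.424 -0.003] 
scene heatsink1 t 0.6 [220.9 198.8] [ 0.454 -0.172] 
scene heatsink1 t 0.53 [296.5 253.1] [0.469 0.161] 
scene pan c 0.96 [250.3 151.1] [ 0.206 -0.32 ] 1158
scene pan c 0.77 [419.  234.1] [0.188 0.337] 2888
scene pan c 0.6 [209.1 239.8] [ 0.619 -0.012] 2653
scene pan t 0.93 [415.5 238.9] [0.188 0.33 ] 
scene pan t 0.88 [213.7 243.3] [ 0.604 -0.013] 
scene pan t 0.84 [252.6 155.7] [ 0.197 -0.317] 
scene pan_grip c 0.62 [252.  151.9] [ 0.264 -0.244] 1137
scene pan_grip t 0.85 [181.4 239.9] [ 0.705 -0.007] 
scene pan_grip t 0.71 [442.4 233.6] [0.202 0.4
[... 3219 characters left out ...]
9  -0.398] 
side hopper_mouth t 0.7 [172.7 185.6] [0.686 0.035] 
side rest c 0.93 [229.7 361.9] [0.449 0.417] 2781
side rest t 0.67 [231.3 369.9] [0.448 0.414] 
side rest_top c 0.55 [234.  362.5] [0.437 0.43 ] 2887
side rest_top t 0.95 [231.7 351. ] [0.446 0.409] 
side rest_top t 0.74 [197.4 201.6] [0.631 0.02 ] 
side solder_spool c 0.55 [169.6 177.7] [ 0.764 -0.117] 295
side solder_spool t 0.54 [173.3 182.8] [ 0.756 -0.118] 
side solder_spool t 0.4 [246.5 273.1] [0.467 0.173] 
side hard_drive c 0.98 [212.4 148.1] [ 0.68  -0.299] 964
side hard_drive t 0.56 [213.4 150.5] [ 0.679 -0.304] 
side multimeter c 0.69 [125.1 309.9] [0.706 0.336] 2630
side multimeter t 0.59 [131.6 314.2] [0.697 0.333]
```

Run:
```python
import cv2
a=cv2.imread("pics/a_scene.png")[160:320,150:340]; cv2.imwrite("pics/b1.png",cv2.resize(a,None,fx=4,fy=3.7,interpolation=cv2.INTER_CUBIC)[:600])
a=cv2.imread("pics/a_side.png")[140:290,150:320]; cv2.imwrite("pics/b2.png",cv2.resize(a,None,fx=4,fy=4,interpolation=cv2.INTER_CUBIC))
```

```text
(no output)
```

View pics/b1.png

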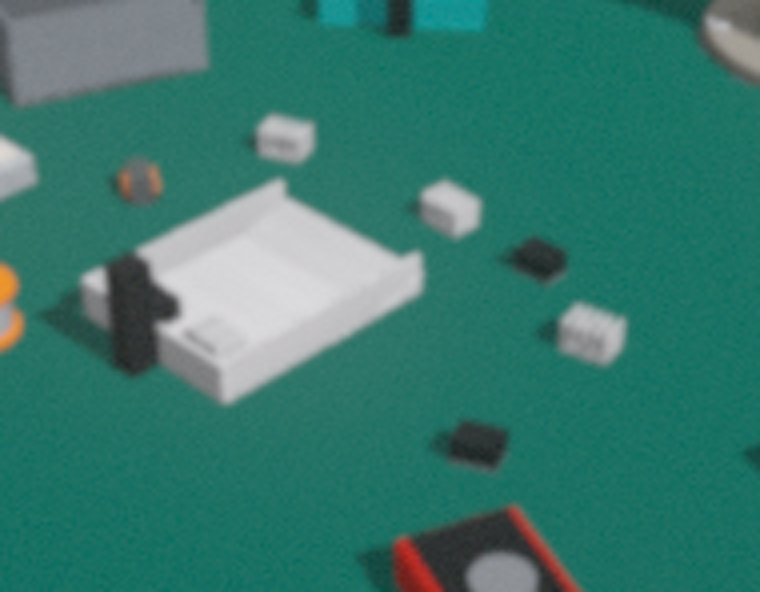

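View pics/b2.png

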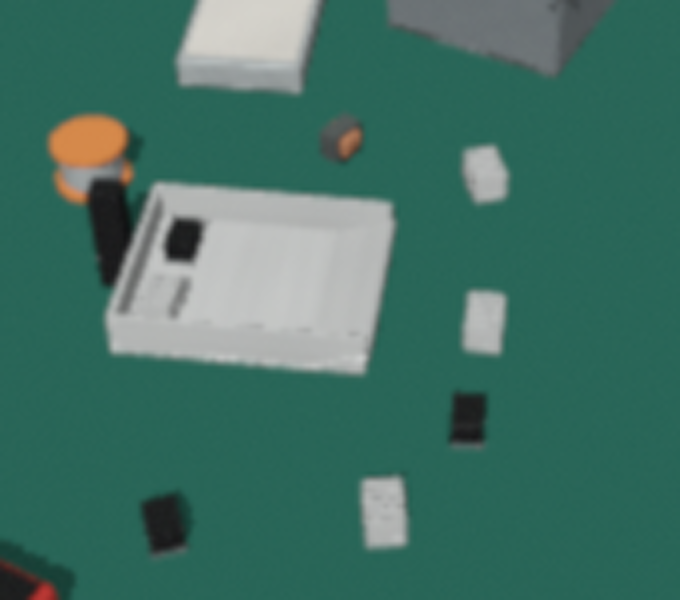

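Loose parts found: 1 transformer (scene 186,210), 3 heat sinks (221,197), (263,215), (297,250) and 2 relays (284,230), (271,281), so six in all. I'll move over the area for a wrist view.

```bash
cat >> h.py <<'E'
def go(x,y,z,yaw=0,tilt=0):
    """delta to target; yaw deg: tool y points at world azimuth yaw; tilt deg: tilt outward along azimuth 'yaw' dir"""
    o=r.get_obs(); p=np.array(o["tcp_pos"]); A=R.from_rotvec(o["orientation"])
    c,s=np.cos(np.deg2rad(yaw)),np.sin(np.deg2rad(yaw))
    T=R.from_matrix(np.array([[-s,c,0],[c,s,0],[0,0,-1]]).T)
    d=A.inv().apply(np.array([x,y,z])-p)*100; rr=np.rad2deg((A.inv()*T).as_rotvec())
    print("xyz",d.round(1),"rot",rr.round(1),"t",round(o["clock"],1),"w",round(o["grip_width"],3))
E
python3 -c "
from h import *
go(.5,-.05,.35,0)"
```

```text
xyz [ 45.2 -45.6 -10. ] rot [  0.    0.  -69.8] t 2.9 w 0.086
```

Call:
jog_arm:
  rows:
    - {"xyz": [45,-45.5,-10],"delta_rot": [0,0,-70],"fingers": 0}
    - {"xyz": [45,-45.5,-10],"delta_rot": [0,0,-70],"fingers": 0}
    - {"xyz": [45,-45.5,-10],"delta_rot": [0,0,-70],"fingers": 0}
    - {"xyz": [45,-45.5,-10],"delta_rot": [0,0,-70],"fingers": 0}
    - {"xyz": [45,-45.5,-10],"delta_rot": [0,0,-70],"fingers": 0}

```text
clock: 3.27
tcp_pos: [0.3185, -0.4446, 0.2826]
orientation: [2.769, 1.482, -0.0]
contact_force: [1.0, -0.2, 0.1]
grip_width: 0.0856
```

```bash
python3 -c "
from h import *
go(.5,-.05,.35,0)"
```

```text
xyz [42.9 -6.8 -6.8] rot [  0.    0.  -33.7] t 3.3 w 0.086
```

Call:
jog_arm:
  rows:
    - {"xyz": [43,-7,-7],"delta_rot": [0,0,-34],"fingers": 0}
    - {"xyz": [43,-7,-7],"delta_rot": [0,0,-34],"fingers": 0}
    - {"xyz": [43,-7,-7],"delta_rot": [0,0,-34],"fingers": 0}
    - {"xyz": [43,-7,-7],"delta_rot": [0,0,-34],"fingers": 0}
    - {"xyz": [43,-7,-7],"delta_rot": [0,0,-34],"fingers": 0}

```text
clock: 3.68
tcp_pos: [0.4034, -0.2572, 0.3159]
orientation: [2.208, 2.233, -0.001]
contact_force: [1.0, -0.5, 0.6]
grip_width: 0.0852
```

```bash
python3 -c "
from h import *
go(.5,-.05,.35,0)"
```

```text
xyz [20.6  9.9 -3.4] rot [0.  0.1 0.6] t 3.7 w 0.085
```

Call:
jog_arm:
  rows:
    - {"xyz": [20.6,9.9,-3.4],"delta_rot": [0,0,0.6],"fingers": 0}
    - {"xyz": [20.6,9.9,-3.4],"delta_rot": [0,0,0.6],"fingers": 0}
    - {"xyz": [20.6,9.9,-3.4],"delta_rot": [0,0,0.6],"fingers": 0}
    - {"xyz": [20.6,9.9,-3.4],"delta_rot": [0,0,0.6],"fingers": 0}
    - {"xyz": [20.6,9.9,-3.4],"delta_rot": [0,0,0.6],"fingers": 0}

```text
clock: 4.1
tcp_pos: [0.4901, -0.0703, 0.3467]
orientation: [2.219, 2.22, -0.001]
contact_force: [0.3, -0.5, -0.1]
grip_width: 0.0854
```

Call:
jog_arm:
  rows:
    - {"xyz": [1,1,0],"fingers": 0}
    - {"xyz": [1,1,0],"fingers": 0}
    - {"xyz": [1,1,0],"fingers": 0}
    - {"xyz": [1,1,0],"fingers": 0}
    - {"xyz": [1,1,0],"fingers": 0}

```text
$.rows[0]: bad value
```

Run:
```python
from h import *
C=cam("wrist"); im=imaging.grab_frame("wrist"); cv2.imwrite("pics/c_wrist.png",im)
o=r.get_obs(); print(o["tcp_pos"].round(4),o["qvel"].round(3),C[1])
np.save("cw.npy",np.array([*C[1]])); 
for q,h in [("transformer1",.012),("relay1",.01),("heatsink1",.012),("pan_grip",.066),("pan_lip",.015),("pan",0)]:
    for d in (imaging.cut_out("wrist",q) if "1" in q else imaging.tip_of("wrist",q)):
        if d["conf"]<.25: continue
        e=""
        if "1" in q: 
            x0=ray(C,d["position"],h); v,c=fit([(C,d["region"])],D[q],x0); e=(v[:2].round(4),np.rad2deg(v[2]).round(1),round(c,2))
        print(q,round(d["conf"],2),np.round(d["position"],1),ray(C,d["position"],h)[:2].round(4),e)
```

```text
[ 0.4936 -0.061   0.3484] [ 0.042 -0.028  0.017  0.035 -0.036 -0.027  0.2  ] [0.48997618 0.00807195 0.47057327]
transformer1 0.83 [307.7 218.9] [ 0.572  -0.1886] (array([ 0.5779, -0.1829]), np.float64(-54.1), np.float64(0.2))
relay1 0.69 [216.1  31.2] [0.4336 0.0871] (array([0.4331, 0.0796]), np.float64(7.8), np.float64(0.05))
heatsink1 0.97 [219.5 100.9] [ 0.4351 -0.0039] (array([ 0.4377, -0.007 ]), np.float64(3.9), np.float64(0.12))
heatsink1 0.88 [239.1 203.6] [ 0.4607 -0.1621] (array([ 0.4619, -0.1615]), np.float64(23.0), np.float64(0.13))
pan_grip 0.76 [421.8 106.7] [ 0.7009 -0.0094] 
pan_grip 0.74 [112.2 274.6] [ 0.2679 -0.2579] 
pan_lip 0.63 [272.9 114.3] [ 0.5125 -0.0225] 
pan_lip 0.63 [ 63.3 318.2] [ 0.138  -0.3827] 
pan 0.82 [335.3 108.6] [ 0.6064 -0.0151] 
pan 0.6 [ 99.1 284.8] [ 0.205  -0.3225]
```

View pics/c_wrist.png

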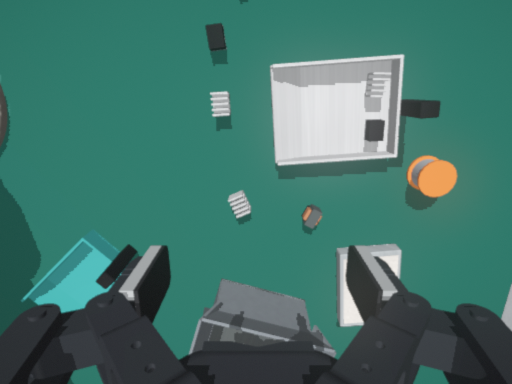

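```bash
cat >> h.py <<'E'
def survey(cams,grab=True,minc=.25):
    """fit every loose block seen; merges cameras"""
    out=[]
    for q in D:
        cand=[]
        for n in cams:
            if grab and q=="transformer1": imaging.grab_frame(n)
            C=cam(n)
            for d in imaging.cut_out(n,q):
                if d["conf"]<minc or not 25<d["region"].sum()<1500: continue
                cand.append((n,C,d,ray(C,d["position"],D[q][2]/2)[:2]))
        used=[False]*len(cand)
        for i,c in enumerate(cand):
            if used[i]: continue
            g=[j for j in range(len(cand)) if not used[j] and np.linalg.norm(cand[j][3]-c[3])<.03]
            seen={}
            for j in g:
                used[j]=True; seen.setdefault(cand[j][0],j)
            obs=[(cand[j][1],cand[j][2]["region"]) for j in seen.values()]
            v,cost=fit(obs,D[q],np.mean([cand[j][3] for j in seen.values()],axis=0))
            print(q,list(seen),[round(float(cand[j][2]["conf"]),2) for j in seen.values()],v[:2].round(4),"yaw",np.rad2deg(v[2]).round(0),"cost",round(cost,2))
            out.append((q,v))
    return out
E
python3 - <<'E'
from h import *
survey(["scene","side","wrist"])
C=cam("wrist")
for p in [(403,56),(398,158)]: print(ray(C,p,.032).round(4))
for p in [(271,66),(276,163)]: print(ray(C,p,.032).round(4),ray(C,p,.015).round(4))
print(ray(C,(438,101),.088),ray(C,(438,116),.088))
E
```

```text
transformer1 ['side', 'wrist'] [0.57, 0.77] [ 0.5769 -0.182 ] yaw 3.0 cost 0.17
transformer1 ['side'] [0.51] [0.5993 0.2018] yaw 24.0 cost 0.26
relay1 ['scene', 'side'] [0.68, 0.54] [0.5992 0.1988] yaw 26.0 cost 0.17
relay1 ['scene', 'wrist'] [0.67, 0.72] [0.4328 0.0806] yaw 5.0 cost 0.13
heatsink1 ['scene', 'side', 'wrist'] [0.72, 0.54, 0.71] [ 0.4364 -0.0065] yaw 1.0 cost 0.17
heatsink1 ['scene', 'side'] [0.66, 0.52] [0.4698 0.1658] yaw 14.0 cost 0.14
heatsink1 ['wrist'] [0.79] [ 0.4621 -0.1608] yaw 23.0 cost 0.06
[0.6818 0.0523 0.032 ]
[ 0.6946 -0.0848  0.032 ]
[0.5073 0.0398 0.032 ] [0.508  0.0411 0.015 ]
[ 0.5166 -0.0925  0.032 ] [ 0.5176 -0.0963  0.015 ]
[ 0.70669773 -0.00338693  0.088     ] [ 0.70988835 -0.02098061  0.088     ]
```

```bash
python3 -c "
from h import *
go(.462,-.161,.08,23)"
```

```text
xyz [-8.8 -2.8 26.6] rot [  0.    0.1 -22.9] t 5.0 w 0.086
```

Call:
jog_arm:
  rows:
    - {"xyz": [-8.8,-2.8,26.6],"delta_rot": [0,0,-23],"fingers": 0}
    - {"xyz": [-8.8,-2.8,26.6],"delta_rot": [0,0,-23],"fingers": 0}
    - {"xyz": [-8.8,-2.8,26.6],"delta_rot": [0,0,-23],"fingers": 0}
    - {"xyz": [-8.8,-2.8,26.6],"delta_rot": [0,0,-23],"fingers": 0}
    - {"xyz": [-8.8,-2.8,26.6],"delta_rot": [0,0,-23],"fingers": 0}

```text
clock: 5.47
tcp_pos: [0.469, -0.1381, 0.1479]
orientation: [1.729, 2.62, -0.0]
contact_force: [0.6, -1.2, -0.1]
grip_width: 0.0853
```

```bash
python3 -c "
from h import *
go(.462,-.161,.021,23)
C=cam('wrist'); im=imaging.grab_frame('wrist'); cv2.imwrite('pics/d1.png',im)
survey(['wrist'],grab=False)"
```

```text
xyz [-1.8 -1.6 12.7] rot [0.1 0.1 0.2] t 5.5 w 0.085
transformer1 ['wrist'] [0.95] [ 0.5625 -0.183 ] yaw 43.0 cost 0.42
heatsink1 ['wrist'] [0.72] [ 0.4343 -0.01  ] yaw 2.0 cost 0.24
heatsink1 ['wrist'] [0.65] [ 0.4587 -0.1609] yaw 21.0 cost 0.04
```

View pics/d1.png

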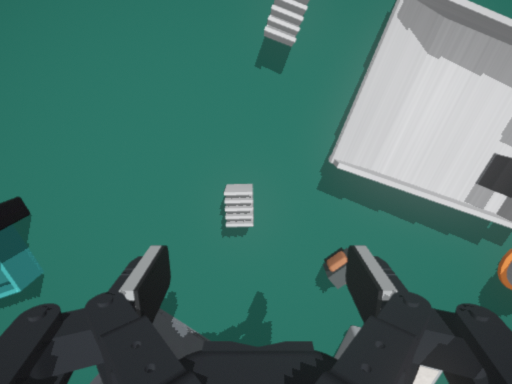

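```bash
python3 -c "
from h import *
go(.460,-.161,.021,22)"
```

```text
xyz [-1.8 -1.8 12.9] rot [-0.  0.  1.] t 5.7 w 0.085
```

Call:
jog_arm:
  rows:
    - {"xyz": [-1.8,-1.8,4.5],"delta_rot": [0,0,1],"fingers": 0}
    - {"xyz": [-1.8,-1.8,8.5],"delta_rot": [0,0,1],"fingers": 0}
    - {"xyz": [-1.8,-1.8,12.8],"delta_rot": [0,0,1],"fingers": 0}
    - {"xyz": [-1.8,-1.8,12.8],"delta_rot": [0,0,1],"fingers": 0}
    - {"xyz": [-1.8,-1.8,12.8],"delta_rot": [0,0,1],"fingers": 0.2}

```text
clock: 6.08
tcp_pos: [0.4609, -0.1596, 0.0221]
orientation: [-1.754, -2.605, 0.0]
contact_force: [-0.0, 0.9, 1.5]
grip_width: 0.0756
```

Call:
jog_arm:
  rows:
    - {"xyz": [0,0,0],"delta_rot": [0,0,0],"fingers": 1}
    - {"xyz": [0,0,0],"delta_rot": [0,0,0],"fingers": 1}
    - {"xyz": [0,0,0],"delta_rot": [0,0,0],"fingers": 1}
    - {"xyz": [0,0,0],"delta_rot": [0,0,0],"fingers": 1}
    - {"xyz": [0,0,0],"delta_rot": [0,0,0],"fingers": 1}
  grip_force: 40

```text
clock: 6.5
tcp_pos: [0.4623, -0.1599, 0.0241]
orientation: [1.753, 2.604, 0.001]
contact_force: [-0.9, 0.8, 11.8]
grip_width: 0.0232
```

```bash
python3 -c "
from h import *
go(.612,-.062,.09,4.5)"
```

```text
xyz [ 3.4 17.6 -6.6] rot [ 0.1  0.1 17.6] t 6.5 w 0.023
```

Call:
jog_arm:
  rows:
    - {"xyz": [0,1,-4],"delta_rot": [0,0,0],"fingers": 1}
    - {"xyz": [0.5,3.5,-6.6],"delta_rot": [0,0,7],"fingers": 1}
    - {"xyz": [3.4,17.6,-6.6],"delta_rot": [0,0,17.6],"fingers": 1}
    - {"xyz": [3.4,17.6,-6.6],"delta_rot": [0,0,17.6],"fingers": 1}
    - {"xyz": [3.4,17.6,-6.6],"delta_rot": [0,0,17.6],"fingers": 1}

```text
clock: 6.92
tcp_pos: [0.5986, -0.0721, 0.0925]
orientation: [2.134, 2.298, 0.003]
contact_force: [1.3, -0.3, -0.4]
grip_width: 0.0228
```

```bash
python3 -c "
from h import *
go(.612,-.062,.03,4.5)"
```

```text
xyz [0.9 1.4 6.3] rot [ 0.3  0.1 -0.3] t 6.9 w 0.023
```

Call:
jog_arm:
  rows:
    - {"xyz": [0.9,1.4,3],"delta_rot": [0,0,0],"fingers": 1}
    - {"xyz": [0.9,1.4,6.2],"delta_rot": [0,0,0],"fingers": 1}
    - {"xyz": [0.9,1.4,6.2],"delta_rot": [0,0,0],"fingers": 1}
    - {"xyz": [0.9,1.4,6.2],"delta_rot": [0,0,0],"fingers": 0.52}
    - {"xyz": [0.9,1.4,6.2],"delta_rot": [0,0,0],"fingers": 0.52}

```text
clock: 7.33
tcp_pos: [0.6118, -0.063, 0.0315]
orientation: [2.135, 2.297, 0.002]
contact_force: [0.6, -0.2, -0.3]
grip_width: 0.0411
```

Call:
jog_arm:
  rows:
    - {"xyz": [0,0,0],"delta_rot": [0,0,0],"fingers": 0.52}
    - {"xyz": [0,0,-4],"delta_rot": [0,0,0],"fingers": 0.52}
    - {"xyz": [0,0,-8],"delta_rot": [0,0,0],"fingers": 0.52}
    - {"xyz": [0,0,-12],"delta_rot": [0,0,0],"fingers": 0.2}
    - {"xyz": [0,0,-14],"delta_rot": [0,0,0],"fingers": 0}

```text
clock: 7.75
tcp_pos: [0.6128, -0.0634, 0.178]
orientation: [2.133, 2.292, 0.009]
contact_force: [1.4, -0.8, 1.7]
grip_width: 0.0643
```

```bash
python3 -c "
from h import *
im=imaging.grab_frame('wrist'); cv2.imwrite('pics/d2.png',im)
survey(['wrist'],grab=False)
go(.577,-.183,.08,0)"
```

```text
transformer1 ['wrist'] [0.83] [ 0.5799 -0.185 ] yaw -16.0 cost 0.16
relay1 ['wrist'] [0.93] [0.4358 0.079 ] yaw 4.0 cost 0.43
heatsink1 ['wrist'] [0.89] [ 0.6108 -0.0629] yaw 3.0 cost 0.04
heatsink1 ['wrist'] [0.66] [ 0.4388 -0.0076] yaw 4.0 cost 0.25
xyz [-11.6  -4.3   9.3] rot [0.4 0.2 4.1] t 8.0 w 0.085
```

View pics/d2.png

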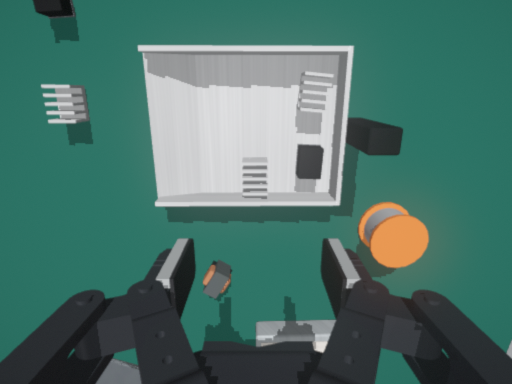

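Call:
jog_arm:
  rows:
    - {"xyz": [-8,-4,2],"delta_rot": [0,0,4],"fingers": 0}
    - {"xyz": [-8,-4,2],"delta_rot": [0,0,4],"fingers": 0}
    - {"xyz": [-8,-4,2],"delta_rot": [0,0,4],"fingers": 0}
    - {"xyz": [-8,-4,2],"delta_rot": [0,0,4],"fingers": 0}
    - {"xyz": [-8,-4,2],"delta_rot": [0,0,4],"fingers": 0}

```text
clock: 8.37
tcp_pos: [0.5754, -0.1474, 0.1518]
orientation: [2.218, 2.218, 0.001]
contact_force: [0.2, 0.4, 0.4]
grip_width: 0.0859
```

```bash
python3 -c "
from h import *
im=imaging.grab_frame('wrist')
survey(['wrist'],grab=False)
C=cam('wrist'); p=proj(C,[.579,-.184,.012])[0].astype(int); print(p)
cv2.imwrite('pics/d3.png',cv2.resize(im[max(0,p[1]-60):p[1]+60,p[0]-80:p[0]+80],None,fx=4,fy=4,interpolation=cv2.INTER_CUBIC))
go(.578,-.183,.08,0)"
```

```text
transformer1 ['wrist'] [0.84] [ 0.5791 -0.1819] yaw -7.0 cost 0.18
heatsink1 ['wrist'] [0.77] [ 0.4377 -0.0052] yaw 4.0 cost 0.34
[258 222]
xyz [-3.8  0.   7.3] rot [0.4 0.2 0.2] t 8.6 w 0.085
```

View pics/d3.png

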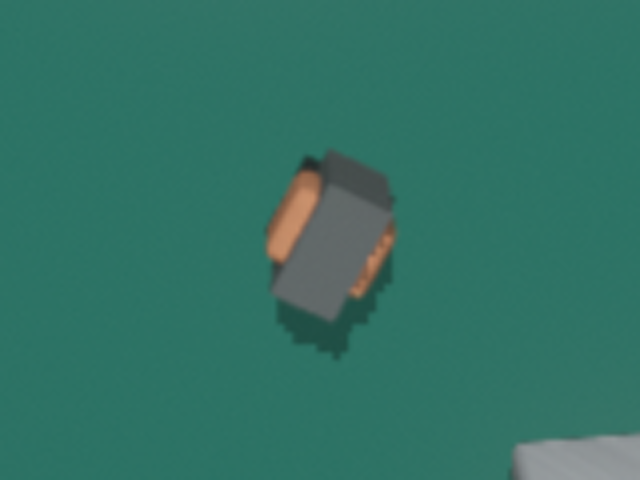

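Call:
jog_arm:
  rows:
    - {"xyz": [-3.8,0.1,6],"delta_rot": [0,0,28],"fingers": 0}
    - {"xyz": [-3.8,0.1,6],"delta_rot": [0,0,28],"fingers": 0}
    - {"xyz": [-3.8,0.1,6],"delta_rot": [0,0,28],"fingers": 0}
    - {"xyz": [-3.8,0.1,6],"delta_rot": [0,0,28],"fingers": 0}
    - {"xyz": [-3.8,0.1,9],"delta_rot": [0,0,28],"fingers": 0}

```text
clock: 8.98
tcp_pos: [0.5835, -0.1828, 0.0672]
orientation: [2.683, 1.611, 0.017]
contact_force: [0.9, 1.0, 0.4]
grip_width: 0.0851
```

```bash
python3 -c "
from h import *
go(.579,-.1835,.024,-28)"
```

```text
xyz [-0.3 -0.4  4.3] rot [ 0.9 -0.2 -0. ] t 9.0 w 0.085
```

Call:
jog_arm:
  rows:
    - {"xyz": [-0.3,-0.4,2],"delta_rot": [0.9,-0.2,0],"fingers": 0}
    - {"xyz": [-0.3,-0.4,4.2],"delta_rot": [0.9,-0.2,0],"fingers": 0}
    - {"xyz": [-0.3,-0.4,4.2],"delta_rot": [0.9,-0.2,0],"fingers": 1}
    - {"xyz": [-0.3,-0.4,4.2],"delta_rot": [0.9,-0.2,0],"fingers": 1}
    - {"xyz": [-0.3,-0.4,4.2],"delta_rot": [0.9,-0.2,0],"fingers": 1}

```text
clock: 9.4
tcp_pos: [0.5801, -0.1832, 0.026]
orientation: [2.692, 1.618, 0.002]
contact_force: [0.8, 0.2, 0.0]
grip_width: 0.0516
```

Call:
jog_arm:
  rows:
    - {"xyz": [0,0,0],"delta_rot": [0,0,0],"fingers": 1}
    - {"xyz": [0,0,0],"delta_rot": [0,0,0],"fingers": 1}
    - {"xyz": [0,0,-2],"delta_rot": [0,0,0],"fingers": 1}
    - {"xyz": [0,0,-5],"delta_rot": [0,0,0],"fingers": 1}
    - {"xyz": [0,0,-7],"delta_rot": [0,0,0],"fingers": 1}

```text
clock: 9.82
tcp_pos: [0.5808, -0.1833, 0.0987]
orientation: [2.691, 1.617, 0.004]
contact_force: [1.4, -0.2, -0.6]
grip_width: 0.0252
```

```bash
python3 -c "
from h import *
go(.612,-.02,.09,4.5)"
```

```text
xyz [15.9 -4.9  0.9] rot [  0.2  -0.  -32.5] t 9.8 w 0.025
```

Call:
jog_arm:
  rows:
    - {"xyz": [15.9,-4.9,0.5],"delta_rot": [0,0,-32.5],"fingers": 1}
    - {"xyz": [15.9,-4.9,0.5],"delta_rot": [0,0,-32.5],"fingers": 1}
    - {"xyz": [15.9,-4.9,0.5],"delta_rot": [0,0,-32.5],"fingers": 1}
    - {"xyz": [15.9,-4.9,0.5],"delta_rot": [0,0,-32.5],"fingers": 1}
    - {"xyz": [15.9,-4.9,0.5],"delta_rot": [0,0,-32.5],"fingers": 1}

```text
clock: 10.23
tcp_pos: [0.614, -0.0075, 0.0959]
orientation: [2.11, 2.326, 0.016]
contact_force: [0.2, 2.1, 0.9]
grip_width: 0.0248
```

```bash
python3 -c "
from h import *
go(.612,-.02,.032,4.5)"
```

```text
xyz [-1.3 -0.4  6.4] rot [ 0.5 -0.3  1.1] t 10.2 w 0.025
```

Call:
jog_arm:
  rows:
    - {"xyz": [-1.3,-0.4,1],"delta_rot": [0.5,-0.3,1],"fingers": 1}
    - {"xyz": [-1.3,-0.4,4],"delta_rot": [0.5,-0.3,1],"fingers": 1}
    - {"xyz": [-1.3,-0.4,6.4],"delta_rot": [0.5,-0.3,1],"fingers": 1}
    - {"xyz": [-1.3,-0.4,6.4],"delta_rot": [0.5,-0.3,1],"fingers": 1}
    - {"xyz": [-1.3,-0.4,6.4],"delta_rot": [0.5,-0.3,1],"fingers": 0.52}

```text
clock: 10.65
tcp_pos: [0.6112, -0.0223, 0.031]
orientation: [-2.134, -2.304, 0.002]
contact_force: [-0.1, 0.5, 0.0]
grip_width: 0.0356
```

Call:
jog_arm:
  rows:
    - {"xyz": [0,0,0],"delta_rot": [0,0,0],"fingers": 0.52}
    - {"xyz": [0,0,0],"delta_rot": [0,0,0],"fingers": 0.52}
    - {"xyz": [0,0,-4],"delta_rot": [0,0,0],"fingers": 0.52}
    - {"xyz": [0,0,-8],"delta_rot": [0,0,0],"fingers": 0.52}
    - {"xyz": [0,0,-11],"delta_rot": [0,0,0],"fingers": 0}

```text
clock: 11.07
tcp_pos: [0.6119, -0.0225, 0.1441]
orientation: [2.136, 2.303, -0.0]
contact_force: [1.1, 0.6, -0.0]
grip_width: 0.0518
```

```bash
python3 -c "
from h import *
im=imaging.grab_frame('wrist');cv2.imwrite('pics/d4.png',im)
survey(['wrist'],grab=False)
survey(['scene','side'])
go(.437,-.006,.10,3)"
```

```text
transformer1 ['wrist'] [0.64] [ 0.6159 -0.028 ] yaw -1.0 cost 0.2
heatsink1 ['wrist'] [0.92] [ 0.614 -0.065] yaw 5.0 cost 0.07
transformer1 ['scene', 'side'] [0.72, 0.44] [ 0.6098 -0.0262] yaw 20.0 cost 0.22
transformer1 ['scene'] [0.7] [0.6004 0.1984] yaw 34.0 cost 0.22
transformer1 ['scene'] [0.6] [ 0.4338 -0.0066] yaw -6.0 cost 0.09
relay1 ['scene', 'side'] [0.66, 0.72] [0.5996 0.1984] yaw 26.0 cost 0.16
relay1 ['side'] [0.57] [0.4319 0.0829] yaw 7.0 cost 0.14
heatsink1 ['scene', 'side'] [0.59, 0.66] [ 0.434  -0.0074] yaw 7.0 cost 0.2
heatsink1 ['scene', 'side'] [0.47, 0.73] [0.4691 0.165 ] yaw 16.0 cost 0.08
heatsink1 ['scene', 'side'] [0.45, 0.6] [ 0.6084 -0.0672] yaw 15.0 cost 0.28
xyz [  2.9 -17.2   4.1] rot [-0.2  0.   1.4] t 11.7 w 0.086
```

View pics/d4.png

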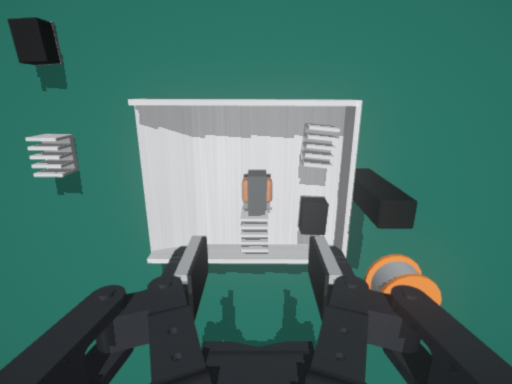

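Call:
jog_arm:
  rows:
    - {"xyz": [2.9,-17.3,3],"delta_rot": [0,0,1],"fingers": 0}
    - {"xyz": [2.9,-17.3,3],"delta_rot": [0,0,1],"fingers": 0}
    - {"xyz": [2.9,-17.3,3],"delta_rot": [0,0,1],"fingers": 0}
    - {"xyz": [2.9,-17.3,3],"delta_rot": [0,0,1],"fingers": 0}
    - {"xyz": [2.9,-17.3,5],"delta_rot": [0,0,1],"fingers": 0}

```text
clock: 12.08
tcp_pos: [0.4307, -0.0066, 0.0913]
orientation: [-2.152, -2.285, 0.008]
contact_force: [0.4, -0.8, -0.7]
grip_width: 0.0854
```

```bash
python3 -c "
from h import *
go(.436,-.006,.025,4)
im=imaging.grab_frame('wrist');cv2.imwrite('pics/d5.png',im)
survey(['wrist'],grab=False)
go(.436,-.006,.025,4)"
```

```text
xyz [0.  0.6 6.6] rot [-0.3  0.1 -0.6] t 12.1 w 0.085
xyz [ 0.  -0.1  6.6] rot [-0.2 -0.  -0.6] t 12.3 w 0.085
```

Call:
jog_arm:
  rows:
    - {"xyz": [0,-0.1,4],"delta_rot": [0,0,0],"fingers": 0}
    - {"xyz": [0,-0.1,6.6],"delta_rot": [0,0,0],"fingers": 0}
    - {"xyz": [0,-0.1,6.6],"delta_rot": [0,0,0],"fingers": 0.5}
    - {"xyz": [0,-0.1,6.6],"delta_rot": [0,0,0],"fingers": 1}
    - {"xyz": [0,-0.1,6.6],"delta_rot": [0,0,0],"fingers": 1}

```text
clock: 12.7
tcp_pos: [0.438, -0.006, 0.0263]
orientation: [-2.154, -2.286, 0.0]
contact_force: [0.1, 0.1, 0.9]
grip_width: 0.0515
```

Call:
jog_arm:
  rows:
    - {"xyz": [0,0,0],"delta_rot": [0,0,0],"fingers": 1}
    - {"xyz": [0,0,0],"delta_rot": [0,0,0],"fingers": 1}
    - {"xyz": [0,0,-2],"delta_rot": [0,0,0],"fingers": 1}
    - {"xyz": [0,0,-5],"delta_rot": [0,0,0],"fingers": 1}
    - {"xyz": [0,0,-7],"delta_rot": [0,0,0],"fingers": 1}

```text
clock: 13.12
tcp_pos: [0.4387, -0.0059, 0.0988]
orientation: [2.154, 2.286, 0.002]
contact_force: [0.2, -0.1, -0.1]
grip_width: 0.0229
```

```bash
python3 -c "
from h import *
go(.612,.020,.09,4.5)"
```

```text
xyz [ 1.6 17.4  0.9] rot [ 0.1 -0.  -1.1] t 13.1 w 0.023
```

Call:
jog_arm:
  rows:
    - {"xyz": [1.6,17,0.9],"delta_rot": [0,0,-1],"fingers": 1}
    - {"xyz": [1.6,17,0.9],"delta_rot": [0,0,-1],"fingers": 1}
    - {"xyz": [1.6,17,0.9],"delta_rot": [0,0,-1],"fingers": 1}
    - {"xyz": [1.6,17,0.9],"delta_rot": [0,0,-1],"fingers": 1}
    - {"xyz": [1.6,17,0.9],"delta_rot": [0,0,-1],"fingers": 1}

```text
clock: 13.53
tcp_pos: [0.6151, 0.0217, 0.0921]
orientation: [2.132, 2.301, 0.014]
contact_force: [1.5, 1.3, -0.0]
grip_width: 0.0228
```

```bash
python3 -c "
from h import *
go(.609,.020,.032,4.5)"
```

```text
xyz [-0.1 -0.7  6. ] rot [ 0.6 -0.1 -0.1] t 13.5 w 0.023
```

Call:
jog_arm:
  rows:
    - {"xyz": [-0.1,-0.7,1],"delta_rot": [0.6,0,0],"fingers": 1}
    - {"xyz": [-0.1,-0.7,4],"delta_rot": [0.6,0,0],"fingers": 1}
    - {"xyz": [-0.1,-0.7,6],"delta_rot": [0.6,0,0],"fingers": 1}
    - {"xyz": [-0.1,-0.7,6],"delta_rot": [0.6,0,0],"fingers": 1}
    - {"xyz": [-0.1,-0.7,6],"delta_rot": [0.6,0,0],"fingers": 0.52}

```text
clock: 13.95
tcp_pos: [0.6071, 0.0199, 0.0315]
orientation: [-2.133, -2.302, 0.001]
contact_force: [-1.0, 0.4, 0.4]
grip_width: 0.0338
```

Call:
jog_arm:
  rows:
    - {"xyz": [0,0,0],"delta_rot": [0,0,0],"fingers": 0.52}
    - {"xyz": [0,0,0],"delta_rot": [0,0,0],"fingers": 0.52}
    - {"xyz": [0,0,-4],"delta_rot": [0,0,0],"fingers": 0.52}
    - {"xyz": [0,0,-8],"delta_rot": [0,0,0],"fingers": 0.52}
    - {"xyz": [0,0,-11],"delta_rot": [0,0,0],"fingers": 0}

```text
clock: 14.37
tcp_pos: [0.6075, 0.0198, 0.1445]
orientation: [-2.133, -2.303, -0.001]
contact_force: [1.5, 0.2, -0.9]
grip_width: 0.0519
```

```bash
python3 -c "
from h import *
im=imaging.grab_frame('wrist');cv2.imwrite('pics/d6.png',im)
survey(['wrist'],grab=False)
go(.433,.080,.09,5)"
```

```text
transformer1 ['wrist'] [0.72] [ 0.6163 -0.0289] yaw 5.0 cost 0.14
heatsink1 ['wrist'] [0.94] [ 0.6142 -0.0668] yaw 5.0 cost 0.12
heatsink1 ['wrist'] [0.86] [0.6087 0.0163] yaw 5.0 cost 0.05
heatsink1 ['wrist'] [0.62] [0.4734 0.1645] yaw 16.0 cost 0.54
xyz [  7.4 -17.    5.3] rot [-0.  -0.1 -0.7] t 14.6 w 0.08
```

View pics/d6.png

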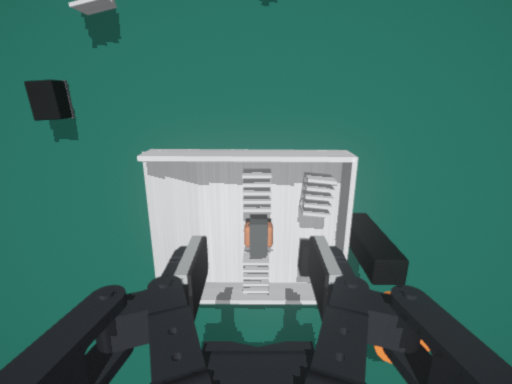

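Clean row of three. Next is the relay at about (0.433, 0.080).

Call:
jog_arm:
  rows:
    - {"xyz": [7.4,-17,3.5],"delta_rot": [0,0,-1],"fingers": 0}
    - {"xyz": [7.4,-17,3.5],"delta_rot": [0,0,-1],"fingers": 0}
    - {"xyz": [7.4,-17,3.5],"delta_rot": [0,0,-1],"fingers": 0}
    - {"xyz": [7.4,-17,3.5],"delta_rot": [0,0,-1],"fingers": 0}
    - {"xyz": [7.4,-17,5.3],"delta_rot": [0,0,-1],"fingers": 0}

```text
clock: 14.98
tcp_pos: [0.4278, 0.081, 0.09]
orientation: [-2.112, -2.323, 0.001]
contact_force: [-0.2, 0.7, -0.8]
grip_width: 0.0854
```

```bash
python3 -c "
from h import *
im=imaging.grab_frame('wrist');cv2.imwrite('pics/d7.png',im)
survey(['wrist'],grab=False)
go(.433,.080,.025,5)"
```

```text
heatsink1 ['wrist'] [0.97] [0.6044 0.0286] yaw 58.0 cost 0.5
heatsink1 ['wrist'] [0.45] [ 0.6073 -0.0809] yaw 40.0 cost 0.76
xyz [-0.   0.2  6.4] rot [-0.1 -0.1  0.4] t 15.2 w 0.085
```

View pics/d7.png

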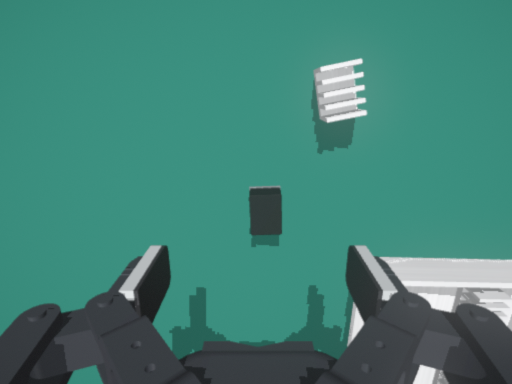

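Call:
jog_arm:
  rows:
    - {"xyz": [0,0.4,4],"delta_rot": [0,0,0],"fingers": 0}
    - {"xyz": [0,0.4,6.4],"delta_rot": [0,0,0],"fingers": 0}
    - {"xyz": [0,0.4,6.4],"delta_rot": [0,0,0],"fingers": 0.5}
    - {"xyz": [0,0.4,6.4],"delta_rot": [0,0,0],"fingers": 1}
    - {"xyz": [0,0.4,6.4],"delta_rot": [0,0,0],"fingers": 1}

```text
clock: 15.6
tcp_pos: [0.4363, 0.0806, 0.0261]
orientation: [-2.114, -2.321, 0.0]
contact_force: [-0.2, -0.1, 0.8]
grip_width: 0.0509
```

Call:
jog_arm:
  rows:
    - {"xyz": [0,0,0],"delta_rot": [0,0,0],"fingers": 1}
    - {"xyz": [0,0,0],"delta_rot": [0,0,0],"fingers": 1}
    - {"xyz": [0,0,-2],"delta_rot": [0,0,0],"fingers": 1}
    - {"xyz": [0,0,-5],"delta_rot": [0,0,0],"fingers": 1}
    - {"xyz": [0,0,-7],"delta_rot": [0,0,0],"fingers": 1}

```text
clock: 16.02
tcp_pos: [0.437, 0.0807, 0.0985]
orientation: [-2.114, -2.322, -0.002]
contact_force: [0.9, -0.7, -0.4]
grip_width: 0.0204
```

```bash
python3 -c "
from h import *
go(.567,.016,.09,4.5)"
```

```text
xyz [-7.7 12.3  0.8] rot [ 0.  -0.1  0.9] t 16.0 w 0.02
```

Call:
jog_arm:
  rows:
    - {"xyz": [-7.7,11.7,0.8],"delta_rot": [0,0,1],"fingers": 1}
    - {"xyz": [-7.7,11.7,0.8],"delta_rot": [0,0,1],"fingers": 1}
    - {"xyz": [-7.7,11.7,0.8],"delta_rot": [0,0,1],"fingers": 1}
    - {"xyz": [-7.7,11.7,0.8],"delta_rot": [0,0,1],"fingers": 1}
    - {"xyz": [-7.7,11.7,0.8],"delta_rot": [0,0,1],"fingers": 1}

```text
clock: 16.43
tcp_pos: [0.5649, 0.0117, 0.0917]
orientation: [2.14, 2.296, 0.007]
contact_force: [0.1, 0.3, -0.5]
grip_width: 0.0208
```

```bash
python3 -c "
from h import *
go(.561,.016,.032,4.5)"
```

```text
xyz [ 0.4 -0.4  6. ] rot [ 0.3 -0.1 -0.5] t 16.4 w 0.021
```

Call:
jog_arm:
  rows:
    - {"xyz": [0.4,-0.4,1],"delta_rot": [0.3,0,0],"fingers": 1}
    - {"xyz": [0.4,-0.4,4],"delta_rot": [0.3,0,0],"fingers": 1}
    - {"xyz": [0.4,-0.4,6],"delta_rot": [0.3,0,0],"fingers": 1}
    - {"xyz": [0.4,-0.4,6],"delta_rot": [0.3,0,0],"fingers": 1}
    - {"xyz": [0.4,-0.4,6],"delta_rot": [0.3,0,0],"fingers": 0.55}

```text
clock: 16.85
tcp_pos: [0.5592, 0.0168, 0.0311]
orientation: [-2.138, -2.298, 0.001]
contact_force: [0.4, 0.4, 0.2]
grip_width: 0.0317
```

Call:
jog_arm:
  rows:
    - {"xyz": [0,0,0],"delta_rot": [0,0,0],"fingers": 0.55}
    - {"xyz": [0,0,0],"delta_rot": [0,0,0],"fingers": 0.55}
    - {"xyz": [0,0,-4],"delta_rot": [0,0,0],"fingers": 0.55}
    - {"xyz": [0,0,-8],"delta_rot": [0,0,0],"fingers": 0.5}
    - {"xyz": [0,0,-11],"delta_rot": [0,0,0],"fingers": 0}

```text
clock: 17.27
tcp_pos: [0.5594, 0.0173, 0.1437]
orientation: [-2.137, -2.3, -0.0]
contact_force: [1.1, 0.0, 1.1]
grip_width: 0.0535
```

```bash
python3 -c "
from h import *
im=imaging.grab_frame('wrist');cv2.imwrite('pics/d8.png',im)
survey(['scene','side'])
go(.470,.164,.10,15)"
```

```text
transformer1 ['scene', 'side'] [0.43, 0.61] [ 0.6045 -0.0324] yaw 57.0 cost 0.4
relay1 ['scene', 'side'] [0.65, 0.51] [0.5564 0.0079] yaw -77.0 cost 0.33
relay1 ['scene'] [0.61] [ 0.6054 -0.0321] yaw -13.0 cost 0.14
relay1 ['scene', 'side'] [0.5, 0.61] [0.6002 0.1995] yaw 29.0 cost 0.11
heatsink1 ['scene', 'side'] [0.64, 0.62] [0.6066 0.0115] yaw -72.0 cost 0.33
heatsink1 ['scene', 'side'] [0.53, 0.55] [0.4692 0.167 ] yaw 19.0 cost 0.15
heatsink1 ['side'] [0.41] [ 0.7256 -0.3112] yaw 18.0 cost 0.36
xyz [15.3 -7.7  4. ] rot [ -0.3  -0.1 -10.8] t 17.7 w 0.085
```

View pics/d8.png

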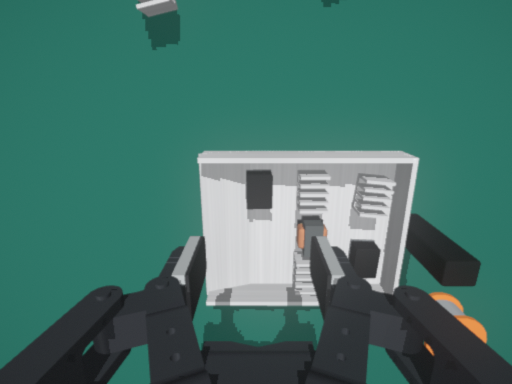

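Call:
jog_arm:
  rows:
    - {"xyz": [15.3,-7.7,3],"delta_rot": [0,0,-12],"fingers": 0}
    - {"xyz": [15.3,-7.7,3],"delta_rot": [0,0,-12],"fingers": 0}
    - {"xyz": [15.3,-7.7,3],"delta_rot": [0,0,-12],"fingers": 0}
    - {"xyz": [15.3,-7.7,3],"delta_rot": [0,0,-12],"fingers": 0}
    - {"xyz": [15.3,-7.7,5],"delta_rot": [0,0,-12],"fingers": 0}

```text
clock: 18.13
tcp_pos: [0.4675, 0.171, 0.0915]
orientation: [-1.873, -2.514, -0.004]
contact_force: [-0.4, 0.1, -0.2]
grip_width: 0.0855
```

```bash
python3 -c "
from h import *
im=imaging.grab_frame('wrist');cv2.imwrite('pics/d9.png',im)
survey(['wrist'],grab=False)
go(.4695,.1655,.025,16)"
```

```text
heatsink1 ['wrist'] [0.75] [0.6656 0.0343] yaw 10.0 cost 0.68
xyz [0.2 0.1 6.5] rot [-0.4 -0.1  0.2] t 18.3 w 0.085
```

View pics/d9.png

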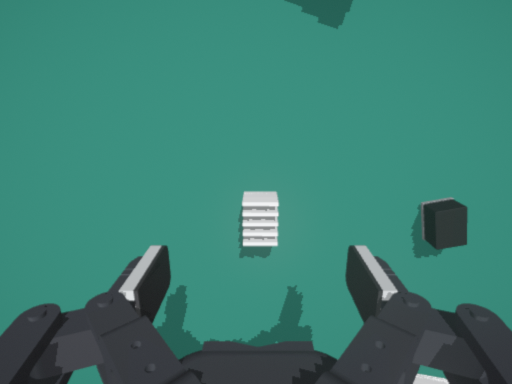

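Heat sink centred at (261,218) between the fingers, aligned. Picking it.

Call:
jog_arm:
  rows:
    - {"xyz": [0.1,0.2,4],"delta_rot": [0,0,0],"fingers": 0}
    - {"xyz": [0.1,0.2,6.5],"delta_rot": [0,0,0],"fingers": 0}
    - {"xyz": [0.1,0.2,6.5],"delta_rot": [0,0,0],"fingers": 0.5}
    - {"xyz": [0.1,0.2,6.5],"delta_rot": [0,0,0],"fingers": 1}
    - {"xyz": [0.1,0.2,6.5],"delta_rot": [0,0,0],"fingers": 1}

```text
clock: 18.75
tcp_pos: [0.4725, 0.1641, 0.026]
orientation: [-1.886, -2.507, 0.005]
contact_force: [0.9, 0.8, 0.4]
grip_width: 0.0516
```

Call:
jog_arm:
  rows:
    - {"xyz": [0,0,0],"delta_rot": [0,0,0],"fingers": 1}
    - {"xyz": [0,0,0],"delta_rot": [0,0,0],"fingers": 1}
    - {"xyz": [0,0,-2],"delta_rot": [0,0,0],"fingers": 1}
    - {"xyz": [0,0,-5],"delta_rot": [0,0,0],"fingers": 1}
    - {"xyz": [0,0,-7],"delta_rot": [0,0,0],"fingers": 1}

```text
clock: 19.17
tcp_pos: [0.4735, 0.1644, 0.0986]
orientation: [-1.887, -2.508, 0.002]
contact_force: [0.6, 0.7, 0.3]
grip_width: 0.0228
```

```bash
python3 -c "
from h import *
go(.558,-.025,.09,4.5)"
```

```text
xyz [-20.5   2.9   0.8] rot [-0.2 -0.1 11.6] t 19.2 w 0.023
```

Call:
jog_arm:
  rows:
    - {"xyz": [-20.5,2.9,0.8],"delta_rot": [0,0,11.6],"fingers": 1}
    - {"xyz": [-20.5,2.9,0.8],"delta_rot": [0,0,11.6],"fingers": 1}
    - {"xyz": [-20.5,2.9,0.8],"delta_rot": [0,0,11.6],"fingers": 1}
    - {"xyz": [-20.5,2.9,0.8],"delta_rot": [0,0,11.6],"fingers": 1}
    - {"xyz": [-20.5,2.9,0.8],"delta_rot": [0,0,11.6],"fingers": 1}

```text
clock: 19.58
tcp_pos: [0.5593, -0.0269, 0.0916]
orientation: [-2.132, -2.305, 0.001]
contact_force: [0.3, 0.6, -0.2]
grip_width: 0.0231
```

```bash
python3 -c "
from h import *
go(.558,-.025,.032,4.5)"
```

```text
xyz [ 0.2 -0.1  6. ] rot [-0.1 -0.  -0. ] t 19.6 w 0.023
```

Call:
jog_arm:
  rows:
    - {"xyz": [0.2,-0.1,1],"delta_rot": [0,0,0],"fingers": 1}
    - {"xyz": [0.2,-0.1,4],"delta_rot": [0,0,0],"fingers": 1}
    - {"xyz": [0.2,-0.1,6],"delta_rot": [0,0,0],"fingers": 1}
    - {"xyz": [0.2,-0.1,6],"delta_rot": [0,0,0],"fingers": 1}
    - {"xyz": [0.2,-0.1,6],"delta_rot": [0,0,0],"fingers": 0.53}

```text
clock: 20.0
tcp_pos: [0.5583, -0.0249, 0.0319]
orientation: [-2.132, -2.305, 0.0]
contact_force: [0.8, 0.1, 0.7]
grip_width: 0.0338
```

Call:
jog_arm:
  rows:
    - {"xyz": [0,0,0],"delta_rot": [0,0,0],"fingers": 0.53}
    - {"xyz": [0,0,0],"delta_rot": [0,0,0],"fingers": 0.53}
    - {"xyz": [0,0,-4],"delta_rot": [0,0,0],"fingers": 0.53}
    - {"xyz": [0,0,-8],"delta_rot": [0,0,0],"fingers": 0.5}
    - {"xyz": [0,0,-11],"delta_rot": [0,0,0],"fingers": 0}

```text
clock: 20.42
tcp_pos: [0.5587, -0.0245, 0.1449]
orientation: [-2.132, -2.306, -0.002]
contact_force: [0.7, 0.4, -0.1]
grip_width: 0.0535
```

```bash
python3 -c "
from h import *
go(.600,.199,.10,27)"
```

```text
xyz [22.   5.9  4.5] rot [  0.   -0.1 -22.5] t 20.4 w 0.054
```

Call:
jog_arm:
  rows:
    - {"xyz": [22,5.9,3],"delta_rot": [0,0,-22.5],"fingers": 0}
    - {"xyz": [22,5.9,3],"delta_rot": [0,0,-22.5],"fingers": 0}
    - {"xyz": [22,5.9,3],"delta_rot": [0,0,-22.5],"fingers": 0}
    - {"xyz": [22,5.9,3],"delta_rot": [0,0,-22.5],"fingers": 0}
    - {"xyz": [22,5.9,3],"delta_rot": [0,0,-22.5],"fingers": 0}

```text
clock: 20.83
tcp_pos: [0.5965, 0.18, 0.1184]
orientation: [1.641, 2.679, 0.003]
contact_force: [1.4, 0.5, -0.4]
grip_width: 0.085
```

```bash
python3 -c "
from h import *
im=imaging.grab_frame('wrist');cv2.imwrite('pics/d10.png',im)
survey(['wrist'],grab=False)
go(.600,.199,.025,27)"
```

```text
relay1 ['wrist'] [0.76] [0.5994 0.2076] yaw 29.0 cost 0.03
heatsink1 ['wrist'] [0.85] [0.6034 0.0357] yaw 13.0 cost 0.53
xyz [1.5 1.2 9.3] rot [ 0.1 -0.1  0.2] t 21.0 w 0.085
```

View pics/d10.png

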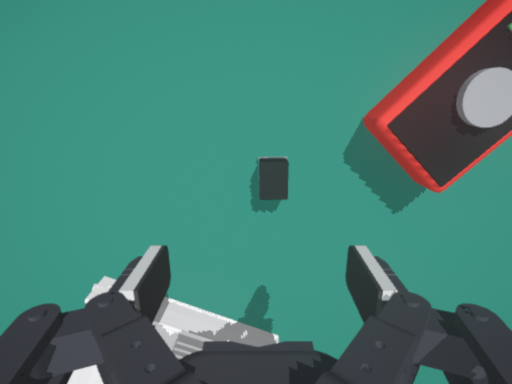

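Call:
jog_arm:
  rows:
    - {"xyz": [1.8,1.3,3],"delta_rot": [0,0,0],"fingers": 0}
    - {"xyz": [1.8,1.3,7],"delta_rot": [0,0,0],"fingers": 0}
    - {"xyz": [1.8,1.3,9.3],"delta_rot": [0,0,0],"fingers": 0}
    - {"xyz": [1.8,1.3,9.3],"delta_rot": [0,0,0],"fingers": 0.5}
    - {"xyz": [1.8,1.3,9.3],"delta_rot": [0,0,0],"fingers": 1}

```text
clock: 21.45
tcp_pos: [0.5987, 0.2002, 0.0247]
orientation: [-1.639, -2.679, 0.002]
contact_force: [0.8, -0.2, 0.3]
grip_width: 0.0635
```

Call:
jog_arm:
  rows:
    - {"xyz": [0,0,0],"delta_rot": [0,0,0],"fingers": 1}
    - {"xyz": [0,0,0],"delta_rot": [0,0,0],"fingers": 1}
    - {"xyz": [0,0,0],"delta_rot": [0,0,0],"fingers": 1}
    - {"xyz": [0,0,-3],"delta_rot": [0,0,0],"fingers": 1}
    - {"xyz": [0,0,-7],"delta_rot": [0,0,0],"fingers": 1}

```text
clock: 21.87
tcp_pos: [0.5968, 0.1989, 0.0934]
orientation: [-1.638, -2.676, 0.009]
contact_force: [0.7, -0.4, 0.8]
grip_width: 0.0206
```

```bash
python3 -c "
from h import *
go(.558,-.066,.09,4.5)"
```

```text
xyz [-21.8 -15.5   0.4] rot [-0.4  0.  22.6] t 21.9 w 0.021
```

Call:
jog_arm:
  rows:
    - {"xyz": [-21.8,-15.5,0],"delta_rot": [-0.4,0,22.6],"fingers": 1}
    - {"xyz": [-21.8,-15.5,0],"delta_rot": [-0.4,0,22.6],"fingers": 1}
    - {"xyz": [-21.8,-15.5,0],"delta_rot": [-0.4,0,22.6],"fingers": 1}
    - {"xyz": [-21.8,-15.5,0],"delta_rot": [-0.4,0,22.6],"fingers": 1}
    - {"xyz": [-21.8,-15.5,0],"delta_rot": [-0.4,0,22.6],"fingers": 1}

```text
clock: 22.28
tcp_pos: [0.5673, -0.0075, 0.0961]
orientation: [2.133, 2.303, 0.001]
contact_force: [1.0, 0.1, -0.1]
grip_width: 0.0206
```

```bash
python3 -c "
from h import *
go(.557,-.066,.032,4.5)"
```

```text
xyz [-5.7 -1.5  6.4] rot [ 0.1  0.1 -0.1] t 22.3 w 0.021
```

Call:
jog_arm:
  rows:
    - {"xyz": [-5.5,-1.5,0],"delta_rot": [0,0,0],"fingers": 1}
    - {"xyz": [-5.5,-1.5,0],"delta_rot": [0,0,0],"fingers": 1}
    - {"xyz": [-5.5,-1.5,3],"delta_rot": [0,0,0],"fingers": 1}
    - {"xyz": [-5.5,-1.5,6.4],"delta_rot": [0,0,0],"fingers": 1}
    - {"xyz": [-5.5,-1.5,6.4],"delta_rot": [0,0,0],"fingers": 1}

```text
clock: 22.7
tcp_pos: [0.5573, -0.0644, 0.0302]
orientation: [2.134, 2.301, 0.003]
contact_force: [-0.3, -0.7, -0.4]
grip_width: 0.0207
```

Call:
jog_arm:
  rows:
    - {"xyz": [0,0,0],"delta_rot": [0,0,0],"fingers": 0.55}
    - {"xyz": [0,0,0],"delta_rot": [0,0,0],"fingers": 0.55}
    - {"xyz": [0,0,0],"delta_rot": [0,0,0],"fingers": 0.55}
    - {"xyz": [0,0,-4],"delta_rot": [0,0,0],"fingers": 0.55}
    - {"xyz": [0,0,-8],"delta_rot": [0,0,0],"fingers": 0.5}

```text
clock: 23.12
tcp_pos: [0.5551, -0.064, 0.11]
orientation: [-2.135, -2.304, 0.001]
contact_force: [1.5, -0.0, -0.1]
grip_width: 0.043
```

```bash
python3 -c "
from h import *
go(.60,-.02,.22,0)"
```

```text
xyz [  4.    4.8 -11. ] rot [-0.1  0.   4.4] t 23.1 w 0.043
```

```bash
python3 -c "
from h import *
go(.69,-.014,.20,94.5)"
```

```text
xyz [ 4.  13.8 -9. ] rot [ -0.1  -0.1 -90.1] t 23.1 w 0.043
```

Call:
jog_arm:
  rows:
    - {"xyz": [4,13.8,-9],"delta_rot": [0,0,-90],"fingers": 0}
    - {"xyz": [4,13.8,-9],"delta_rot": [0,0,-90],"fingers": 0}
    - {"xyz": [4,13.8,-9],"delta_rot": [0,0,-90],"fingers": 0}
    - {"xyz": [4,13.8,-9],"delta_rot": [0,0,-90],"fingers": 0}
    - {"xyz": [4,13.8,-9],"delta_rot": [0,0,-90],"fingers": 0}

```text
clock: 23.53
tcp_pos: [0.6967, -0.0092, 0.2071]
orientation: [1.308, 2.844, 0.016]
contact_force: [-0.1, 0.3, 0.7]
grip_width: 0.0854
```

```bash
python3 -c "
from h import *
go(.69,-.014,.20,94.5)"
```

```text
xyz [ 0.1 -0.8  0.7] rot [  0.6   0.7 -53.9] t 23.5 w 0.085
```

Call:
jog_arm:
  rows:
    - {"xyz": [0,-0.8,0.7],"delta_rot": [0.6,0.7,-54],"fingers": 0}
    - {"xyz": [0,-0.8,0.7],"delta_rot": [0.6,0.7,-54],"fingers": 0}
    - {"xyz": [0,-0.8,0.7],"delta_rot": [0.6,0.7,-54],"fingers": 0}
    - {"xyz": [0,-0.8,0.7],"delta_rot": [0.6,0.7,-54],"fingers": 0}
    - {"xyz": [0,-0.8,0.7],"delta_rot": [0.6,0.7,-54],"fingers": 0}

```text
clock: 23.95
tcp_pos: [0.6906, -0.0143, 0.2012]
orientation: [0.374, 3.118, -0.0]
contact_force: [0.1, 0.4, -0.2]
grip_width: 0.0852
```

```bash
python3 -c "
from h import *
go(.69,-.014,.20,94.5)"
```

```text
xyz [0.1 0.  0.1] rot [ -0.    0.1 -18.2] t 23.9 w 0.085
```

Call:
jog_arm:
  rows:
    - {"xyz": [0,0,0],"delta_rot": [0,0,-18],"fingers": 0}
    - {"xyz": [0,0,0],"delta_rot": [0,0,-18],"fingers": 0}
    - {"xyz": [0,0,0],"delta_rot": [0,0,-18],"fingers": 0}
    - {"xyz": [0,0,0],"delta_rot": [0,0,-18],"fingers": 0}
    - {"xyz": [0,0,0],"delta_rot": [0,0,-18],"fingers": 0}

```text
clock: 24.37
tcp_pos: [0.6905, -0.0144, 0.202]
orientation: [-0.114, 3.137, -0.001]
contact_force: [-0.2, 0.3, -0.1]
grip_width: 0.0855
```

```bash
python3 -c "
from h import *
for n in ['wrist','scene','side']:
    im=imaging.grab_frame(n);cv2.imwrite(f'pics/e_{n}.png',im)
    C=cam(n)
    for q,h in [('pan_grip',.066),('pan_lip',.015),('pan',0)]:
        for d in imaging.tip_of(n,q):
            w=ray(C,d['position'],h)
            if d['conf']>.2 and abs(w[1])<.15: print(n,q,round(d['conf'],2),np.round(d['position']),w.round(4))
go(.69,-.014,.20,94.5)
print(r.get_obs()['joints'].round(3))"
```

```text
wrist pan_grip 0.63 [258. 189.] [ 0.6954 -0.0127  0.066 ]
wrist pan 0.7 [255.  85.] [ 0.6062 -0.0227  0.    ]
scene pan_grip 0.63 [182. 239.] [ 0.7033 -0.0086  0.066 ]
scene pan_lip 0.78 [238. 224.] [ 0.5115 -0.0213  0.015 ]
scene pan 0.76 [211. 243.] [ 0.6079 -0.0182  0.    ]
scene pan 0.63 [190. 245.] [ 0.655  -0.0491  0.    ]
side pan_grip 0.62 [178. 188.] [ 0.7012 -0.0262  0.066 ]
side pan_lip 0.64 [242. 209.] [ 0.522  -0.0287  0.015 ]
side pan_lip 0.3 [210. 210.] [ 0.6093 -0.0098  0.015 ]
side pan 0.65 [208. 211.] [ 0.6182 -0.0188  0.    ]
xyz [0.1 0.  0.1] rot [-0.   0.1 -0.2] t 25.0 w 0.085
[ 0.459  0.682 -0.821  1.518  0.526  1.171  1.189]
```

View pics/e_wrist.png

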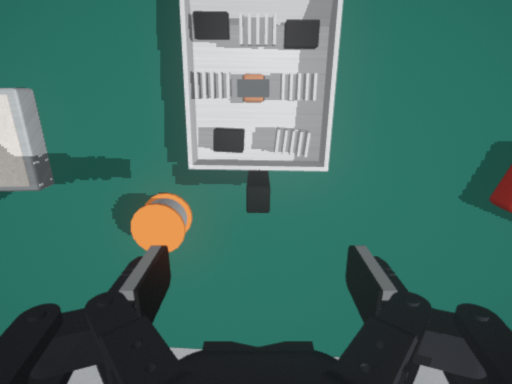

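View pics/e_side.png

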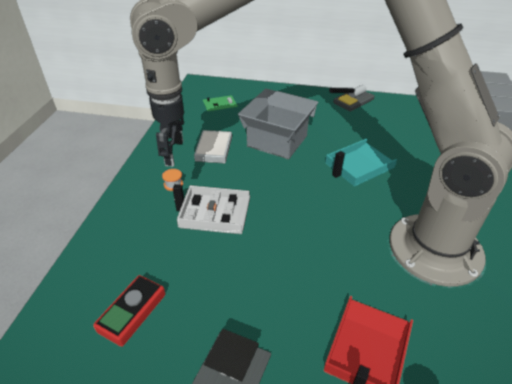

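View pics/e_scene.png

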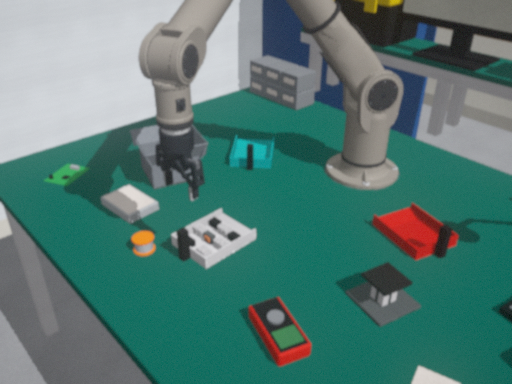

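```bash
python3 -c "
from h import *
C=cam('wrist')
im=cv2.imread('pics/e_wrist.png'); cv2.imwrite('pics/e2.png',cv2.resize(im[140:260,180:340],None,fx=5,fy=5,interpolation=cv2.INTER_CUBIC))
for p in [(190,168),(329,170)]: print(ray(C,p,.032).round(4))
for p in [(247,190),(270,190),(247,212),(270,212)]: print(ray(C,p,.088).round(4))
"
```

```text
[ 0.689  -0.0808  0.032 ]
[0.6806 0.0563 0.032 ]
[ 0.6894 -0.0225  0.088 ]
[ 0.688  -0.0038  0.088 ]
[ 0.7087 -0.0213  0.088 ]
[ 0.7073 -0.0021  0.088 ]
```

View pics/e2.png

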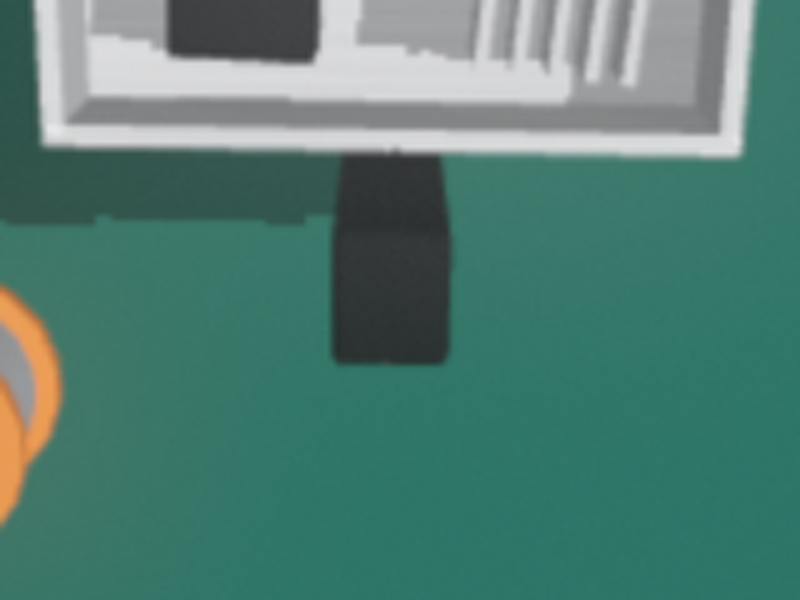

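```bash
python3 -c "
from h import *
go(.697,-.012,.068,93.5)"
```

```text
xyz [-0.6  0.2 13.3] rot [-0.   0.1  0.8] t 25.0 w 0.085
```

Call:
jog_arm:
  rows:
    - {"xyz": [-0.6,0.2,4],"delta_rot": [0,0,0.8],"fingers": 0}
    - {"xyz": [-0.6,0.2,8],"delta_rot": [0,0,0.8],"fingers": 0}
    - {"xyz": [-0.6,0.2,11],"delta_rot": [0,0,0.8],"fingers": 0}
    - {"xyz": [-0.6,0.2,13.2],"delta_rot": [0,0,0.8],"fingers": 0}
    - {"xyz": [-0.6,0.2,13.2],"delta_rot": [0,0,0.8],"fingers": 0.3}

```text
clock: 25.38
tcp_pos: [0.6931, -0.0127, 0.0635]
orientation: [0.096, -3.133, 0.002]
contact_force: [-1.4, -0.6, 0.2]
grip_width: 0.0755
```

Call:
jog_arm:
  rows:
    - {"xyz": [0,0,0],"delta_rot": [0,0,0],"fingers": 0.6}
    - {"xyz": [0,0,0],"delta_rot": [0,0,0],"fingers": 1}
    - {"xyz": [0,0,0],"delta_rot": [0,0,0],"fingers": 1}
    - {"xyz": [0,0,0],"delta_rot": [0,0,0],"fingers": 1}
    - {"xyz": [0,0,0],"delta_rot": [0,0,0],"fingers": 1}
  grip_force: 110

```text
clock: 25.8
tcp_pos: [0.6945, -0.0126, 0.0657]
orientation: [0.096, -3.136, 0.002]
contact_force: [0.5, -0.2, 6.2]
grip_width: 0.0189
```

```bash
python3 -c "
from h import *
o=r.get_obs(); print(o['grip_width'],o['contact_force'],o['moment'].round(2),o['joints'].round(3))
go(.697,-.012,.068,93.5)"
```

```text
0.018913286246023914 [ 0.46186586 -0.22951494  6.19903118] [-0.01 -0.03  0.06] [ 0.406  0.829 -0.737  1.589  0.638  0.983  1.095]
xyz [-0.3  0.  -0.2] rot [-0.1 -0.2  0. ] t 25.8 w 0.019
```

Call:
jog_arm:
  rows:
    - {"xyz": [0,0,-0.5],"delta_rot": [0,0,0],"fingers": 1}
    - {"xyz": [0,0,-1],"delta_rot": [0,0,0],"fingers": 1}
    - {"xyz": [0,0,-2],"delta_rot": [0,0,0],"fingers": 1}
    - {"xyz": [0,0,-3],"delta_rot": [0,0,0],"fingers": 1}
    - {"xyz": [0,0,-4],"delta_rot": [0,0,0],"fingers": 1}

```text
clock: 26.22
tcp_pos: [0.6946, -0.0125, 0.1068]
orientation: [0.096, -3.136, 0.002]
contact_force: [1.2, -0.3, -4.7]
grip_width: 0.0188
```

Call:
jog_arm:
  rows:
    - {"xyz": [0,0,-1.5],"delta_rot": [0,0,0],"fingers": 1}
    - {"xyz": [0,0,-3.5],"delta_rot": [0,0,0],"fingers": 1}
    - {"xyz": [0,0,-6],"delta_rot": [0,0,0],"fingers": 1}
    - {"xyz": [0,0,-8],"delta_rot": [0,0,0],"fingers": 1}
    - {"xyz": [0,0,-9],"delta_rot": [0,0,0],"fingers": 1}

```text
clock: 26.63
tcp_pos: [0.6963, -0.0117, 0.2013]
orientation: [-0.096, 3.139, -0.001]
contact_force: [0.0, 0.0, -3.1]
grip_width: 0.0186
```

```bash
python3 -c "
from h import *
o=r.get_obs(); print(o['grip_width'],o['tcp_pos'],o['contact_force'],o['moment'].round(2),o['joints'].round(3))
for n in ['wrist','scene','side']:
    im=imaging.grab_frame(n);cv2.imwrite(f'pics/f_{n}.png',im)
im=cv2.imread('pics/f_side.png');cv2.imwrite('pics/f2.png',cv2.resize(im[60:220,130:330],None,fx=4,fy=3.7,interpolation=cv2.INTER_CUBIC)[:600])
"
```

```text
0.0186331245986366 [ 0.69629501 -0.01170851  0.20130936] [ 0.01384281  0.03454619 -3.09834095] [ 0.06 -0.74  0.  ] [ 0.448  0.69  -0.816  1.503  0.526  1.177  1.175]
```

View pics/f_wrist.png

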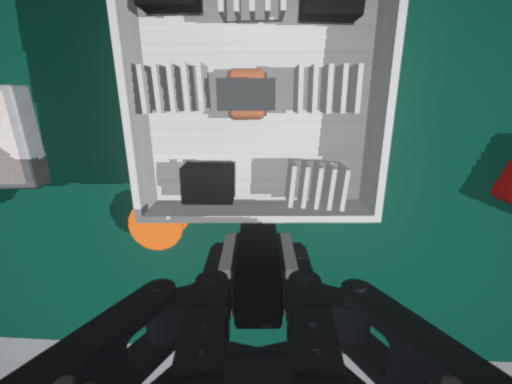

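View pics/f2.png

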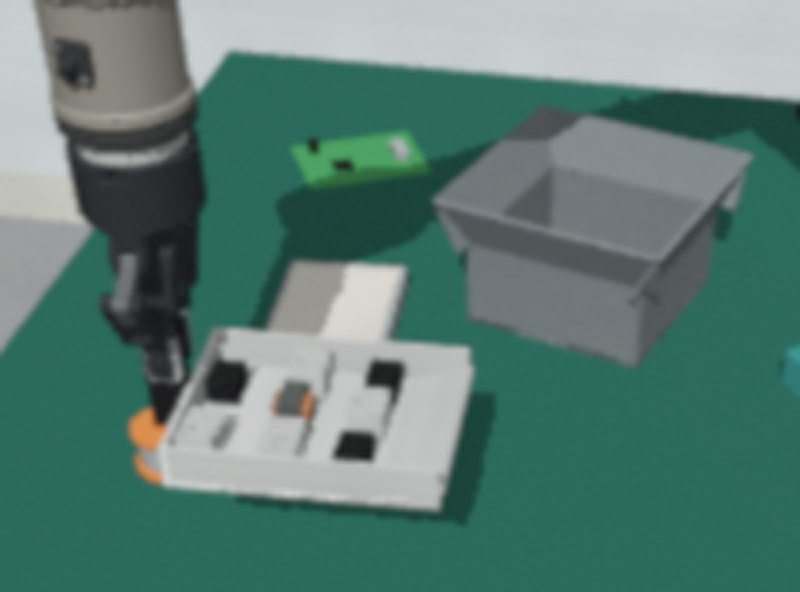

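View pics/f_scene.png

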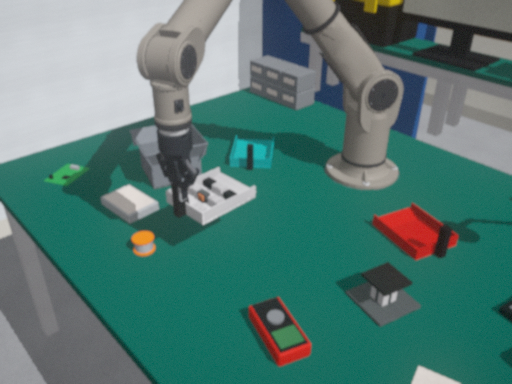

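```bash
python3 -c "
from h import *
C=cam('side')
P=[ray(C,p,.131)[:2] for p in [(239.3,114.9),(265.8,89.2),(317.5,101.9),(291,131)]]
print(np.round(P,3),np.mean(P,axis=0))
for i in range(4):
    d=P[(i+1)%4]-P[i]; print(np.linalg.norm(d).round(3),np.rad2deg(np.arctan2(d[1],d[0])).round(1))
"
```

```text
[[ 0.593 -0.332]
 [ 0.539 -0.516]
 [ 0.355 -0.463]
 [ 0.42  -0.272]] [ 0.47651821 -0.3956026 ]
0.192 -106.4
0.192 163.9
0.202 71.1
0.183 -19.1
```

Call:
jog_arm:
  rows:
    - {"xyz": [0,-0.5,-1.5],"delta_rot": [0,0,0],"fingers": 1}
    - {"xyz": [0.1,-1.5,-3.5],"delta_rot": [0,0,1],"fingers": 1}
    - {"xyz": [0.2,-3.5,-5.5],"delta_rot": [0,0,2.5],"fingers": 1}
    - {"xyz": [0.4,-6,-7.5],"delta_rot": [0,0,4],"fingers": 1}
    - {"xyz": [0.6,-8.5,-9],"delta_rot": [0,0,5],"fingers": 1}

```text
clock: 27.2
tcp_pos: [0.6945, -0.0979, 0.2892]
orientation: [-0.04, -3.139, 0.002]
contact_force: [1.0, -1.5, -3.6]
grip_width: 0.0188
```

```bash
python3 -c "
from h import *
go(.69,-.476,.30,70); print(r.get_obs()['joints'].round(2))"
```

```text
xyz [ -0.5 -37.8  -1. ] rot [-0.1 -0.1 18.5] t 27.2 w 0.019
[ 0.56  0.62 -0.82  1.39  0.46  1.32  1.27]
```

Call:
jog_arm:
  rows:
    - {"xyz": [0,-2.5,-0.5],"delta_rot": [0,0,1],"fingers": 1}
    - {"xyz": [0,-5,-1],"delta_rot": [0,0,2],"fingers": 1}
    - {"xyz": [-0.1,-7.5,-1],"delta_rot": [0,0,3.5],"fingers": 1}
    - {"xyz": [-0.1,-10,-1],"delta_rot": [0,0,5],"fingers": 1}
    - {"xyz": [-0.2,-13,-1],"delta_rot": [0,0,6],"fingers": 1}

```text
clock: 27.62
tcp_pos: [0.6926, -0.2285, 0.2985]
orientation: [-0.205, -3.131, 0.0]
contact_force: [1.2, -0.2, -5.3]
grip_width: 0.0185
```

```bash
python3 -c "
from h import *
go(.69,-.476,.30,70); print(r.get_obs()['joints'].round(2))"
```

```text
xyz [ -3.  -24.6  -0.2] rot [-0.  -0.2 12.5] t 27.6 w 0.018
[ 0.69  0.65 -0.78  1.3   0.45  1.37  1.37]
```

Call:
jog_arm:
  rows:
    - {"xyz": [-0.3,-2.5,-0.2],"delta_rot": [0,0,1.5],"fingers": 1}
    - {"xyz": [-0.6,-5,-0.2],"delta_rot": [0,0,3],"fingers": 1}
    - {"xyz": [-0.9,-7.5,-0.2],"delta_rot": [0,0,4.5],"fingers": 1}
    - {"xyz": [-1.2,-10,-0.2],"delta_rot": [0,0,6],"fingers": 1}
    - {"xyz": [-1.6,-12.5,-0.2],"delta_rot": [0,0,7.5],"fingers": 1}

```text
clock: 28.03
tcp_pos: [0.6912, -0.3566, 0.2988]
orientation: [-0.413, -3.108, -0.0]
contact_force: [1.7, -1.4, -6.0]
grip_width: 0.0187
```

```bash
python3 -c "
from h import *
go(.69,-.476,.30,70); print(r.get_obs()['joints'].round(2))"
```

```text
xyz [ -3.  -11.6  -0.1] rot [-0.  -0.4  4.9] t 28.0 w 0.019
[ 0.77  0.72 -0.71  1.15  0.45  1.42  1.43]
```

Call:
jog_arm:
  rows:
    - {"xyz": [-0.6,-2.5,-0.1],"delta_rot": [0,0,1],"fingers": 1}
    - {"xyz": [-1.2,-5,-0.1],"delta_rot": [0,0,2],"fingers": 1}
    - {"xyz": [-1.8,-7.5,-0.1],"delta_rot": [0,0,3],"fingers": 1}
    - {"xyz": [-2.5,-10,-0.1],"delta_rot": [0,0,4],"fingers": 1}
    - {"xyz": [-3,-11.5,-0.1],"delta_rot": [0,0,5],"fingers": 1}

```text
clock: 28.45
tcp_pos: [0.688, -0.4803, 0.2974]
orientation: [-0.555, -3.082, 0.002]
contact_force: [0.4, -0.7, -8.1]
grip_width: 0.0183
```

```bash
python3 -c "
from h import *
go(.69,-.476,.30,70); print(r.get_obs()['joints'].round(2))
for n in ['wrist','scene','side']:
    im=imaging.grab_frame(n);cv2.imwrite(f'pics/g_{n}.png',im)
    C=cam(n)
    for q,h in [('pan_lip',.25),('pan_grip',.3)]:
        for d in imaging.tip_of(n,q):
            w=ray(C,d['position'],h)
            if d['conf']>.2 and abs(w[1]+.4)<.15: print(n,q,round(d['conf'],2),np.round(d['position']),w.round(4))
"
```

```text
xyz [-0.   0.5 -0.3] rot [-0.2 -0.5 -0.4] t 28.4 w 0.018
[ 0.82  0.83 -0.66  0.94  0.47  1.51  1.52]
wrist pan_grip 0.67 [253. 275.] [ 0.6881 -0.4853  0.3   ]
scene pan_lip 0.62 [152. 105.] [ 0.5231 -0.3971  0.25  ]
scene pan_grip 0.71 [82. 99.] [ 0.7069 -0.4534  0.3   ]
scene pan_grip 0.23 [112. 119.] [ 0.7096 -0.2793  0.3   ]
side pan_lip 0.72 [266.  71.] [ 0.5239 -0.4084  0.25  ]
side pan_lip 0.27 [228.  68.] [ 0.6408 -0.4027  0.25  ]
side pan_grip 0.78 [216.  45.] [ 0.6894 -0.4547  0.3   ]
```

View pics/g_wrist.png

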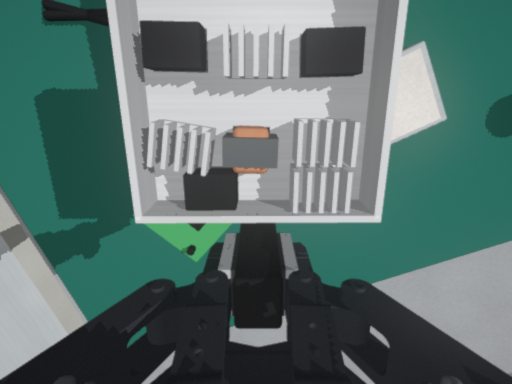

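View pics/g_side.png

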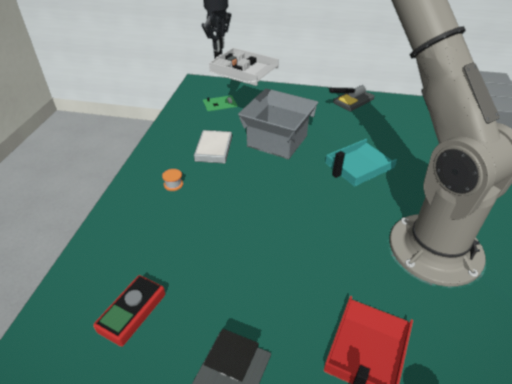

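View pics/g_scene.png

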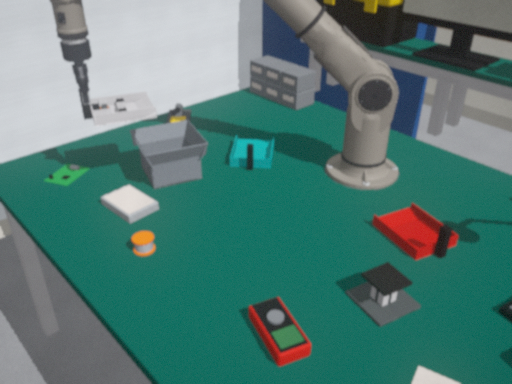

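Call:
jog_arm:
  rows:
    - {"xyz": [0.4,0.2,-0.2],"delta_rot": [0,-3,0],"fingers": 1}
    - {"xyz": [0.9,0.4,-0.4],"delta_rot": [0,-7,0],"fingers": 1}
    - {"xyz": [1.4,0.5,-0.6],"delta_rot": [0,-11,0],"fingers": 1}
    - {"xyz": [1.8,0.5,-0.8],"delta_rot": [0,-15,0],"fingers": 1}
    - {"xyz": [2.3,0.5,-1],"delta_rot": [0,-20,0],"fingers": 1}

```text
clock: 29.32
tcp_pos: [0.6708, -0.4603, 0.3107]
orientation: [0.485, 2.758, -0.086]
contact_force: [-0.0, 0.6, -7.0]
grip_width: 0.0186
```

```bash
cat >> h.py <<'E'
def tilt(th,e,lz,C=(.482,-.402),az=160):
    o=r.get_obs(); p=np.array(o["tcp_pos"]); A=R.from_rotvec(o["orientation"])
    Z=A.as_matrix()[:,2]; print("now tilt",np.rad2deg(np.arccos(-Z[2])).round(1),"z az",np.rad2deg(np.arctan2(Z[1],Z[0])).round(0),"tcp",p.round(3),"joints",o["joints"].round(2),"w",round(o["grip_width"],4),"t",round(o["clock"],1))
    M=A.as_matrix(); lip=p+M@np.array([.188,0,.051]); print("lip now",lip.round(3))
    for t in np.atleast_1d(th):
        a=np.deg2rad(az); out=-np.array([np.cos(a),np.sin(a)]); q=np.deg2rad(t)
        yaw=az-90; c,s=np.cos(np.deg2rad(yaw)),np.sin(np.deg2rad(yaw))
        T=R.from_matrix(np.array([[-s,c,0],[c,s,0],[0,0,-1]]).T)*R.from_rotvec([0,-q,0])
        P=np.r_[np.array(C)+out*e,lz]-T.apply([.188,0,.051])
        print(t,P.round(3),"xyz",(A.inv().apply(P-p)*100).round(1),"rot",np.rad2deg((A.inv()*T).as_rotvec()).round(1))
E
python3 -c "
from h import *
tilt([25,30,35,40],.055,.165)
for n in ['wrist']:
    im=imaging.grab_frame(n);cv2.imwrite(f'pics/i_{n}.png',im)"
```

```text
now tilt 19.8 z az -20.0 tcp [ 0.671 -0.46   0.311] joints [ 1.02  0.62 -0.75  1.36  0.46  0.98  1.46] w 0.0186 t 29.3
lip now [ 0.521 -0.406  0.199]
25 [ 0.674 -0.472  0.291] xyz [ 0.1 -1.   2.1] rot [-0.  -5.2  0.1]
30 [ 0.663 -0.468  0.303] xyz [ 0.7 -1.   0.5] rot [ -0.  -10.2   0.1]
35 [ 0.651 -0.463  0.315] xyz [ 1.5 -1.  -1. ] rot [ -0.  -15.2   0.1]
40 [ 0.638 -0.459  0.325] xyz [ 2.5 -1.  -2.4] rot [ -0.  -20.2   0.1]
```

View pics/i_wrist.png

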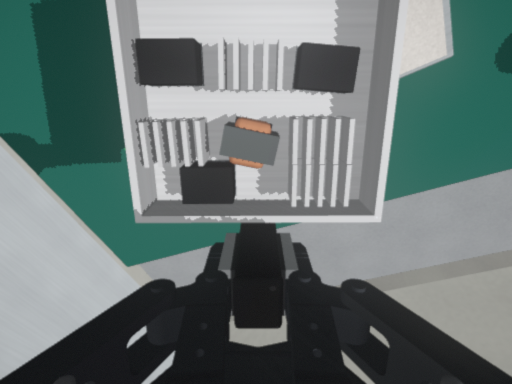

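Call:
jog_arm:
  rows:
    - {"xyz": [0.3,-0.3,0.6],"delta_rot": [0,-4,0],"fingers": 1}
    - {"xyz": [0.7,-0.6,0.3],"delta_rot": [0,-9,0],"fingers": 1}
    - {"xyz": [1.4,-1,-0.8],"delta_rot": [0,-14,0],"fingers": 1}
    - {"xyz": [2.2,-1,-2],"delta_rot": [0,-18,0],"fingers": 1}
    - {"xyz": [2.5,-1,-2.4],"delta_rot": [0,-20,0],"fingers": 1}

```text
clock: 29.78
tcp_pos: [0.6312, -0.4576, 0.3225]
orientation: [0.424, 2.419, -0.16]
contact_force: [0.8, -0.8, -3.6]
grip_width: 0.0184
```

```bash
python3 -c "
from h import *
tilt([45,50,55,60,65],.055,.155)
for n in ['wrist','scene','side']:
    im=imaging.grab_frame(n);cv2.imwrite(f'pics/j_{n}.png',im)"
```

```text
now tilt 39.7 z az -20.0 tcp [ 0.631 -0.458  0.322] joints [ 1.23  0.46 -0.83  1.72  0.46  0.44  1.45] w 0.0184 t 29.8
lip now [ 0.526 -0.42   0.163]
45 [ 0.625 -0.454  0.324] xyz [ 0.5  0.1 -0.6] rot [-0.2 -5.3  0.2]
50 [ 0.611 -0.449  0.332] xyz [ 1.1  0.1 -2.2] rot [ -0.2 -10.3   0.2]
55 [ 0.596 -0.443  0.338] xyz [ 1.9  0.1 -3.7] rot [ -0.2 -15.3   0.2]
60 [ 0.581 -0.438  0.343] xyz [ 2.9  0.1 -5.1] rot [ -0.2 -20.3   0.2]
65 [ 0.565 -0.432  0.347] xyz [ 3.9  0.1 -6.4] rot [ -0.2 -25.3   0.2]
```

View pics/j_wrist.png

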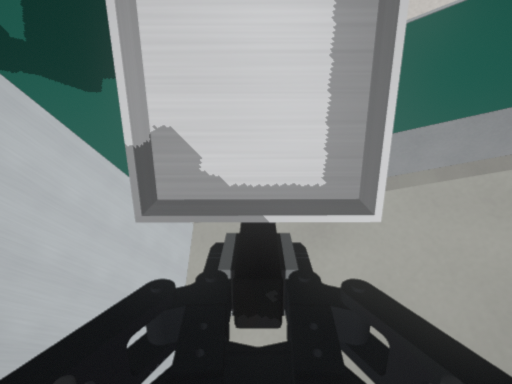

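View pics/j_side.png

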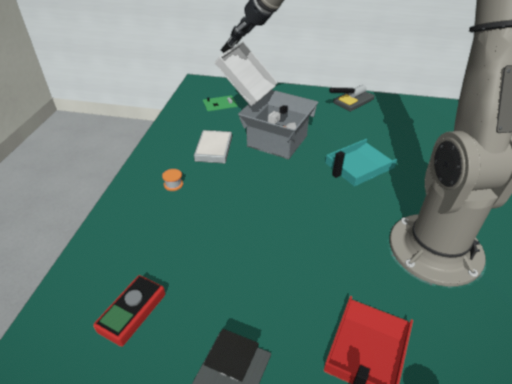

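Call:
jog_arm:
  rows:
    - {"xyz": [0.3,0.1,-0.4],"delta_rot": [0,-3,0],"fingers": 1}
    - {"xyz": [0.5,0.1,-0.6],"delta_rot": [0,-5,0],"fingers": 1}
    - {"xyz": [0.6,0.1,-1],"delta_rot": [0,-7,0],"fingers": 1}
    - {"xyz": [0.6,0.1,-1],"delta_rot": [0,-7,0],"fingers": 1}
    - {"xyz": [0.6,0.1,-1],"delta_rot": [0,-7,0],"fingers": 1}

```text
clock: 30.35
tcp_pos: [0.6238, -0.453, 0.3269]
orientation: [0.402, 2.302, -0.178]
contact_force: [-0.2, -0.1, -2.5]
grip_width: 0.0187
```

```bash
python3 -c "
from h import *
tilt([0,20,35],.055,.22)
for n in ['wrist','scene','side']:
    im=imaging.grab_frame(n);cv2.imwrite(f'pics/k_{n}.png',im)
a=cv2.imread('pics/k_scene.png')[70:220,60:260];b=cv2.imread('pics/k_side.png')[40:190,180:380]
cv2.imwrite('pics/k2.png',cv2.resize(np.hstack([a,b]),None,fx=2,fy=4))
cv2.imwrite('pics/k3.png',cv2.resize(b,None,fx=4,fy=4,interpolation=cv2.INTER_CUBIC))
cv2.imwrite('pics/k4.png',cv2.resize(a,None,fx=4,fy=4,interpolation=cv2.INTER_CUBIC))
"
```

```text
now tilt 46.5 z az -20.0 tcp [ 0.624 -0.453  0.327] joints [ 1.27  0.43 -0.83  1.81  0.47  0.25  1.44] w 0.0187 t 30.4
lip now [ 0.537 -0.422  0.156]
0 [ 0.71  -0.485  0.271] xyz [-2.3 -0.  10.5] rot [-0.2 46.5  0.2]
20 [ 0.683 -0.475  0.332] xyz [-4.8 -0.1  4.2] rot [-0.2 26.5  0.2]
35 [ 0.651 -0.463  0.37 ] xyz [-5.1 -0.1 -0.8] rot [-0.1 11.5  0.2]
```

View pics/k3.png

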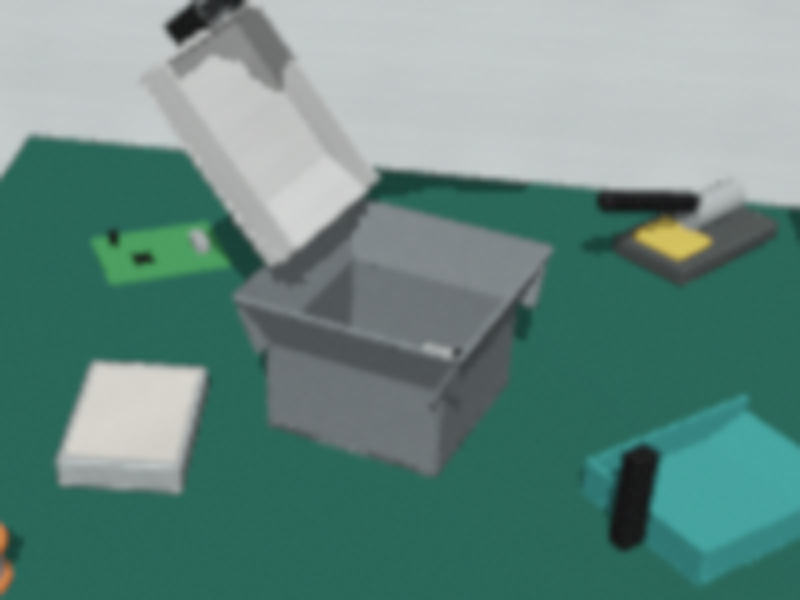

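View pics/k4.png

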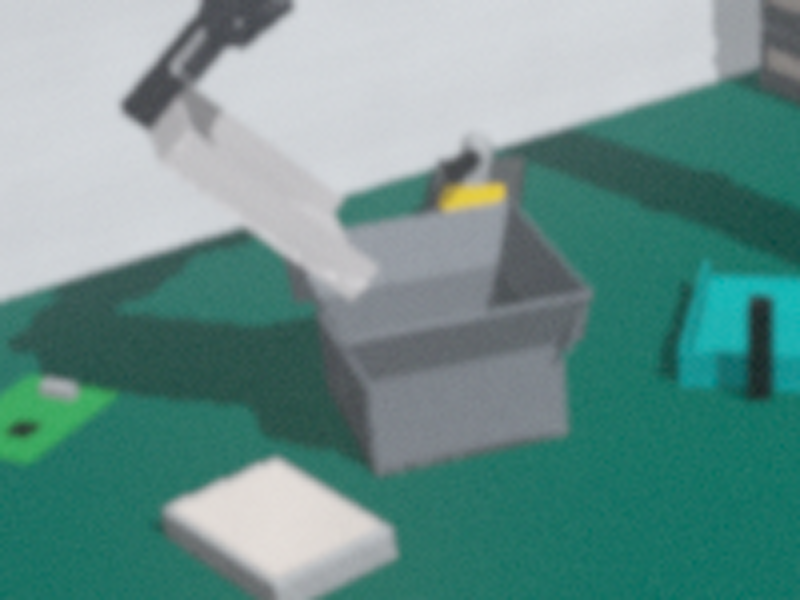

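View pics/k_wrist.png

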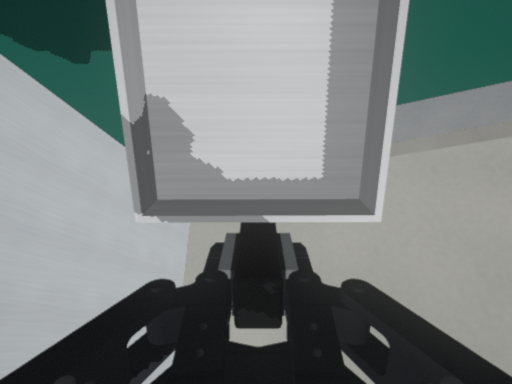

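Call:
jog_arm:
  rows:
    - {"xyz": [-1.5,0,-0.4],"delta_rot": [0,2,0],"fingers": 1}
    - {"xyz": [-3,0,-0.8],"delta_rot": [0,6,0],"fingers": 1}
    - {"xyz": [-4.5,-0.1,-0.8],"delta_rot": [0,11,0],"fingers": 1}
    - {"xyz": [-5,-0.1,1],"delta_rot": [0,17,0],"fingers": 1}
    - {"xyz": [-4.8,-0.1,3],"delta_rot": [0,24,0],"fingers": 1}

```text
clock: 30.92
tcp_pos: [0.6768, -0.4743, 0.3468]
orientation: [0.477, 2.709, -0.104]
contact_force: [0.6, -0.7, -3.4]
grip_width: 0.0185
```

```bash
python3 -c "
from h import *
tilt([0],.055,.25)"
```

```text
now tilt 22.7 z az -21.0 tcp [ 0.677 -0.474  0.347] joints [ 1.05  0.61 -0.79  1.33  0.47  0.99  1.47] w 0.0185 t 30.9
lip now [ 0.532 -0.422  0.227]
0 [ 0.71  -0.485  0.301] xyz [-1.5  0.2  5.6] rot [-0.3 22.7  0. ]
```

Call:
jog_arm:
  rows:
    - {"xyz": [0,0,0],"delta_rot": [0,6,0],"fingers": 1}
    - {"xyz": [0,0,1],"delta_rot": [0,12,0],"fingers": 1}
    - {"xyz": [0,0.1,2],"delta_rot": [0,18,0],"fingers": 1}
    - {"xyz": [0,0.2,3],"delta_rot": [-0.3,22.5,0],"fingers": 1}
    - {"xyz": [0,0.2,3],"delta_rot": [-0.3,22.7,0],"fingers": 1}

```text
clock: 31.33
tcp_pos: [0.6914, -0.4746, 0.3137]
orientation: [-0.54, -3.089, -0.007]
contact_force: [0.1, 0.4, -6.3]
grip_width: 0.0187
```

```bash
python3 -c "
from h import *
tilt([0],.055,.25); go(.60,-.2,.32,85)
imaging.grab_frame('wrist')"
```

```text
now tilt 0.4 z az 135.0 tcp [ 0.691 -0.475  0.314] joints [ 0.82  0.83 -0.69  0.91  0.49  1.54  1.52] w 0.0187 t 31.3
lip now [ 0.514 -0.411  0.264]
0 [ 0.71  -0.485  0.301] xyz [-2.1 -0.3  1.3] rot [ 0.2 -0.4  0.2]
xyz [17.9 22.7 -0.4] rot [  0.2  -0.4 -14.8] t 31.3 w 0.019
```

Call:
jog_arm:
  rows:
    - {"xyz": [2,2.5,-0.4],"delta_rot": [0,0,-1],"fingers": 1}
    - {"xyz": [4.5,6,-0.6],"delta_rot": [0,0,-4],"fingers": 1}
    - {"xyz": [7,9.5,-0.6],"delta_rot": [0,0,-7],"fingers": 1}
    - {"xyz": [9.5,12.5,-0.6],"delta_rot": [0,0,-10],"fingers": 1}
    - {"xyz": [12,15.5,-0.6],"delta_rot": [0,0,-13],"fingers": 1}

```text
clock: 31.8
tcp_pos: [0.6299, -0.2863, 0.3237]
orientation: [0.184, 3.133, 0.002]
contact_force: [1.3, 0.8, -3.1]
grip_width: 0.0188
```

```bash
python3 -c "
from h import *
imaging.grab_frame('wrist')
for n in ['scene','side']:
    im=imaging.grab_frame(n);cv2.imwrite(f'pics/l_{n}.png',im)
a=cv2.imread('pics/l_scene.png')[110:220,60:260];b=cv2.imread('pics/l_side.png')[70:180,200:400]
cv2.imwrite('pics/l2.png',np.vstack([cv2.resize(x,None,fx=3,fy=2.7,interpolation=cv2.INTER_CUBIC) for x in (a,b)]))
go(.60,0,.32,92);print(r.get_obs()['joints'].round(2))"
```

```text
xyz [ 6.2 27.9  0.5] rot [ 0.1  0.2 -8.5] t 31.9 w 0.019
[ 0.86  0.58 -0.84  1.38  0.43  1.37  1.48]
```

View pics/l2.png

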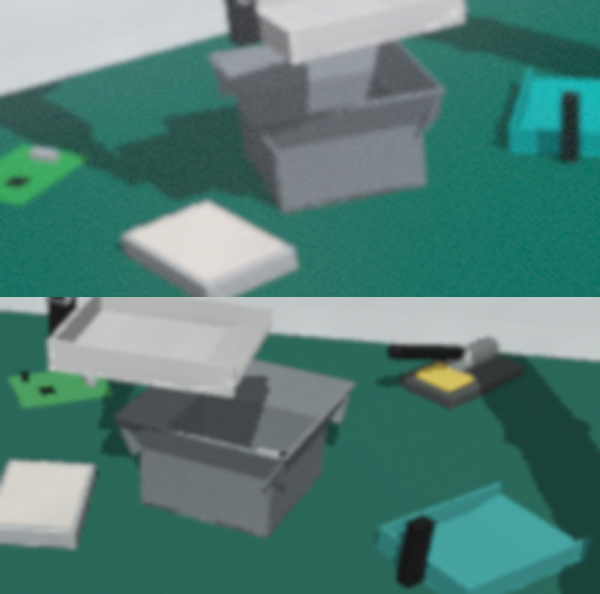

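Call:
jog_arm:
  rows:
    - {"xyz": [0.8,3.5,0.2],"delta_rot": [0,0,-1],"fingers": 1}
    - {"xyz": [1.6,7,0.3],"delta_rot": [0,0,-3],"fingers": 1}
    - {"xyz": [2.4,10.5,0.5],"delta_rot": [0,0,-5],"fingers": 1}
    - {"xyz": [3.2,14,0.5],"delta_rot": [0,0,-7],"fingers": 1}
    - {"xyz": [4,17.5,0.5],"delta_rot": [0,0,-8.5],"fingers": 1}

```text
clock: 32.37
tcp_pos: [0.6105, -0.1058, 0.3209]
orientation: [-0.052, 3.134, -0.001]
contact_force: [0.5, -0.6, -3.9]
grip_width: 0.0186
```

```bash
python3 -c "
from h import *
go(.532,.426,.32,100);print(r.get_obs()['joints'].round(2))"
```

```text
xyz [ 6.1 53.4 -0. ] rot [-0.1  0.4 -8.1] t 32.4 w 0.019
[ 0.73  0.47 -0.93  1.57  0.39  1.29  1.35]
```

Call:
jog_arm:
  rows:
    - {"xyz": [0.4,3.5,0],"delta_rot": [0,0,-1],"fingers": 1}
    - {"xyz": [0.8,7,0],"delta_rot": [0,0,-2],"fingers": 1}
    - {"xyz": [1.2,10.5,0],"delta_rot": [0,0,-3],"fingers": 1}
    - {"xyz": [1.6,14,0],"delta_rot": [0,0,-3],"fingers": 1}
    - {"xyz": [2,17.5,0],"delta_rot": [0,0,-3],"fingers": 1}

```text
clock: 32.78
tcp_pos: [0.5852, 0.0687, 0.3218]
orientation: [-0.129, 3.127, -0.003]
contact_force: [0.5, 0.1, -3.2]
grip_width: 0.0189
```

Call:
jog_arm:
  rows:
    - {"xyz": [0.7,3.5,0],"delta_rot": [0,0,-1],"fingers": 1}
    - {"xyz": [1.4,7,0],"delta_rot": [0,0,-2],"fingers": 1}
    - {"xyz": [2.1,10.5,0],"delta_rot": [0,0,-3],"fingers": 1}
    - {"xyz": [2.7,14,0],"delta_rot": [0,0,-3],"fingers": 1}
    - {"xyz": [3.2,17.5,0],"delta_rot": [0,0,-3],"fingers": 1}

```text
clock: 33.2
tcp_pos: [0.5395, 0.241, 0.3223]
orientation: [-0.206, 3.118, -0.003]
contact_force: [1.4, -0.5, -3.6]
grip_width: 0.0187
```

```bash
python3 -c "
from h import *
go(.532,.426,.32,100);print(r.get_obs()['joints'].round(2))"
```

```text
xyz [-1.7 18.4  0.2] rot [-0.2  0.9 -2.5] t 33.2 w 0.019
[ 0.22  0.44 -1.02  1.64  0.4   1.27  0.84]
```

Call:
jog_arm:
  rows:
    - {"xyz": [-0.4,4,0],"delta_rot": [0,0,-1],"fingers": 1}
    - {"xyz": [-0.8,8,0],"delta_rot": [0,0.5,-2],"fingers": 1}
    - {"xyz": [-1.2,12,0],"delta_rot": [0,0.9,-2.5],"fingers": 1}
    - {"xyz": [-1.6,16,0],"delta_rot": [-0.2,0.9,-2.5],"fingers": 1}
    - {"xyz": [-1.7,18.4,0.2],"delta_rot": [-0.2,0.9,-2.5],"fingers": 1}

```text
clock: 33.62
tcp_pos: [0.5323, 0.4295, 0.3215]
orientation: [-0.275, 3.126, 0.008]
contact_force: [-0.7, -0.6, -2.8]
grip_width: 0.0186
```

```bash
python3 -c "
from h import *
go(.532,.426,.32,100);print(r.get_obs()['joints'].round(2))
for n in ['wrist','scene','side']:
    im=imaging.grab_frame(n);cv2.imwrite(f'pics/m_{n}.png',im); C=cam(n)
    for q,h in [('pan_lip',.265),('pan',.25),('pan_grip',.32),('rest_top',.07)]:
        for d in imaging.tip_of(n,q):
            w=ray(C,d['position'],h)
            if d['conf']>.2 and abs(w[1]-.41)<.1 and abs(w[0]-.45)<.15: print(n,q,round(d['conf'],2),np.round(d['position']),w.round(4))
"
```

```text
xyz [ 0.1 -0.3  0.2] rot [0.3 0.2 0.1] t 33.6 w 0.019
[-0.16  0.61 -0.97  1.4   0.5   1.38  0.61]
wrist pan 0.67 [253.  75.] [0.4441 0.4161 0.25  ]
wrist pan_grip 0.83 [256. 274.] [0.5334 0.4339 0.32  ]
scene pan_lip 0.98 [418. 184.] [0.3544 0.3913 0.265 ]
scene pan 0.85 [397. 208.] [0.443  0.4039 0.25  ]
scene pan 0.83 [416. 239.] [0.5064 0.4891 0.25  ]
scene pan_grip 0.93 [382. 202.] [0.5442 0.4288 0.32  ]
scene rest_top 0.6 [385. 272.] [0.4351 0.3988 0.07  ]
side pan_lip 0.69 [286. 290.] [0.3547 0.3885 0.265 ]
side pan 0.59 [227. 297.] [0.4483 0.4082 0.25  ]
side rest_top 0.84 [232. 352.] [0.4463 0.4104 0.07  ]
```

View pics/m_side.png

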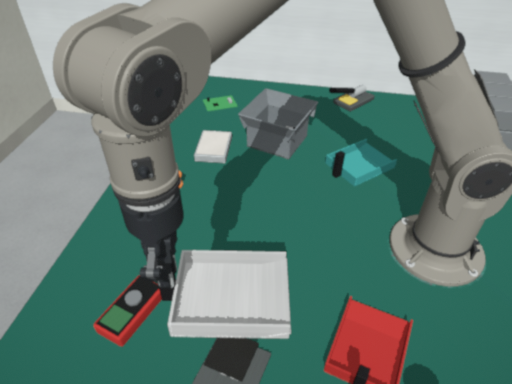

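View pics/m_scene.png

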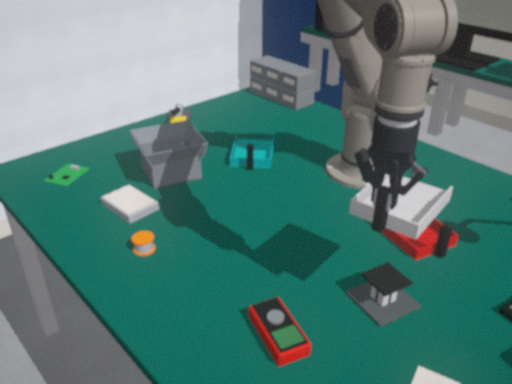

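View pics/m_wrist.png

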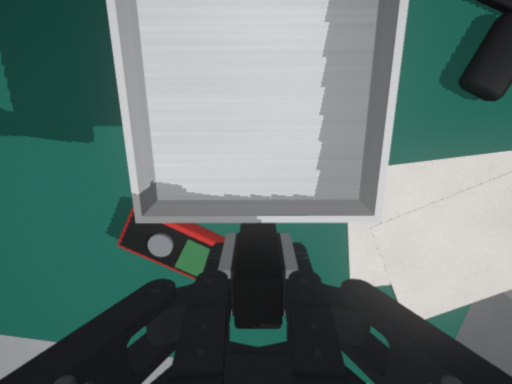

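```bash
python3 -c "
from h import *
a=cv2.imread('pics/a_scene.png')[250:330,335:435];cv2.imwrite('pics/n.png',cv2.resize(a,None,fx=7,fy=7,interpolation=cv2.INTER_CUBIC))
"
```

```text
(no output)
```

View pics/n.png

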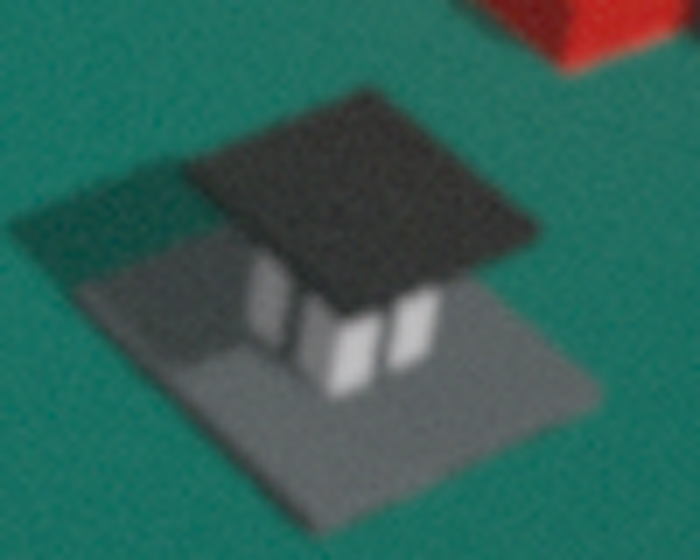

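```bash
python3 -c "
from h import *
C=cam('scene')
P=np.array([ray(C,(335+a/7,250+b/7),.07)[:2] for a,b in [(370,88),(542,228),(350,308),(188,172)]]);print(P.round(3),P.mean(0),[np.linalg.norm(P[i]-P[i-1]).round(3) for i in range(4)])
c=P.mean(0)+[.0025,-.001]; 
# grip offset 0.0885 if TCP sits slightly inboard of the post axis
go(c[0]+.089*np.cos(np.deg2rad(10)),c[1]+.089*np.sin(np.deg2rad(10)),.16,100)"
```

```text
[[0.402 0.383]
 [0.418 0.459]
 [0.492 0.44 ]
 [0.48  0.369]] [0.44798925 0.41263599] [np.float64(0.079), np.float64(0.077), np.float64(0.077), np.float64(0.072)]
xyz [-0.6  0.1 16. ] rot [0. 0. 0.] t 34.4 w 0.019
```

Call:
jog_arm:
  rows:
    - {"xyz": [-0.1,0,3],"delta_rot": [0,0,0],"fingers": 1}
    - {"xyz": [-0.2,0,6.5],"delta_rot": [0,0,0],"fingers": 1}
    - {"xyz": [-0.2,0,10],"delta_rot": [0,0,0],"fingers": 1}
    - {"xyz": [-0.2,0,13],"delta_rot": [0,0,0],"fingers": 1}
    - {"xyz": [-0.2,0,15.5],"delta_rot": [0,0,0],"fingers": 1}

```text
clock: 34.78
tcp_pos: [0.534, 0.4249, 0.1625]
orientation: [0.274, -3.129, 0.002]
contact_force: [0.7, 0.3, -3.5]
grip_width: 0.0186
```

```bash
python3 -c "
from h import *
im=imaging.grab_frame('scene');cv2.imwrite('pics/o.png',cv2.resize(im[180:340,310:480],None,fx=4,fy=3.7,interpolation=cv2.INTER_CUBIC)[:600])
im=imaging.grab_frame('side');cv2.imwrite('pics/o2.png',im)
go(.534,.4255,.137,100)"
```

```text
xyz [-0.2  0.2  2.3] rot [-0.3 -0.4  0. ] t 34.9 w 0.018
```

View pics/o.png

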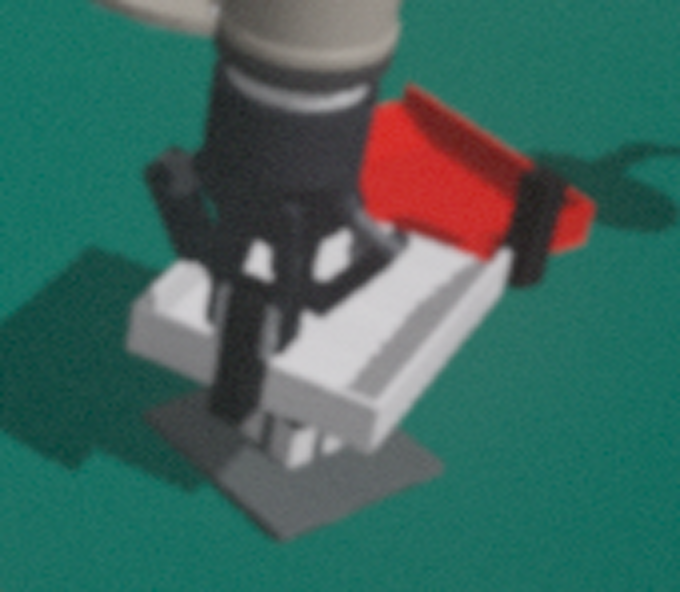

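Lower slowly to contact.

Call:
jog_arm:
  rows:
    - {"xyz": [-0.1,0.1,0.7],"delta_rot": [-0.3,-0.4,0],"fingers": 1}
    - {"xyz": [-0.1,0.1,1.2],"delta_rot": [-0.3,-0.4,0],"fingers": 1}
    - {"xyz": [-0.2,0.2,1.6],"delta_rot": [-0.3,-0.4,0],"fingers": 1}
    - {"xyz": [-0.2,0.2,2],"delta_rot": [-0.3,-0.4,0],"fingers": 1}
    - {"xyz": [-0.2,0.2,2.1],"delta_rot": [-0.3,-0.4,0],"fingers": 1}

```text
clock: 35.3
tcp_pos: [0.5347, 0.4255, 0.1394]
orientation: [-0.275, 3.128, 0.001]
contact_force: [-0.8, -0.2, -3.4]
grip_width: 0.0189
```

Call:
jog_arm:
  rows:
    - {"xyz": [0,0,0.1],"delta_rot": [0,0,0],"fingers": 1}
    - {"xyz": [0,0,0.1],"delta_rot": [0,0,0],"fingers": 1}
    - {"xyz": [0,0,0.2],"delta_rot": [0,0,0],"fingers": 1}
    - {"xyz": [0,0,0.2],"delta_rot": [0,0,0],"fingers": 1}
    - {"xyz": [0,0,0.2],"delta_rot": [0,0,0],"fingers": 1}

```text
clock: 35.72
tcp_pos: [0.5347, 0.4256, 0.1376]
orientation: [-0.274, 3.128, 0.002]
contact_force: [0.2, 0.4, -3.5]
grip_width: 0.0187
```

Call:
jog_arm:
  rows:
    - {"xyz": [0,0,0.1],"delta_rot": [0,0,0],"fingers": 1}
    - {"xyz": [0,0,0.2],"delta_rot": [0,0,0],"fingers": 1}
    - {"xyz": [0,0,0.2],"delta_rot": [0,0,0],"fingers": 1}
    - {"xyz": [0,0,0.2],"delta_rot": [0,0,0],"fingers": 1}
    - {"xyz": [0,0,0.2],"delta_rot": [0,0,0],"fingers": 1}

```text
clock: 36.13
tcp_pos: [0.5351, 0.4258, 0.1361]
orientation: [-0.274, 3.127, 0.002]
contact_force: [0.5, 0.6, 2.3]
grip_width: 0.0187
```

```bash
python3 -c "
from h import *
o=r.get_obs(); print(o['contact_force'].round(2),o['moment'].round(2))
go(.534,.4255,.137,100)
for n in ['wrist','scene','side']:
    im=imaging.grab_frame(n);cv2.imwrite(f'pics/p_{n}.png',im); C=cam(n)
    for q,h in [('pan_lip',.085),('pan',.07),('pan_grip',.136)]:
        for d in imaging.tip_of(n,q):
            w=ray(C,d['position'],h)
            if d['conf']>.2 and abs(w[1]-.41)<.1 and abs(w[0]-.45)<.15: print(n,q,round(d['conf'],2),np.round(d['position']),w.round(4))
"
```

```text
[0.5  0.58 2.27] [-0.1  -0.04  0.08]
xyz [ 0.1 -0.  -0.1] rot [0.1 0.1 0. ] t 36.1 w 0.019
wrist pan 0.68 [255.  71.] [0.4471 0.4096 0.07  ]
wrist pan_grip 0.71 [256. 273.] [0.5378 0.4259 0.136 ]
scene pan_lip 0.97 [404. 252.] [0.3587 0.3947 0.085 ]
scene pan 0.72 [385. 278.] [0.4515 0.4104 0.07  ]
scene pan_grip 0.57 [368. 278.] [0.5443 0.4247 0.136 ]
side pan_lip 0.71 [278. 348.] [0.3596 0.3934 0.085 ]
side pan 0.69 [231. 354.] [0.4466 0.4149 0.07  ]
side pan_grip 0.74 [178. 334.] [0.5385 0.4268 0.136 ]
```

View pics/p_side.png

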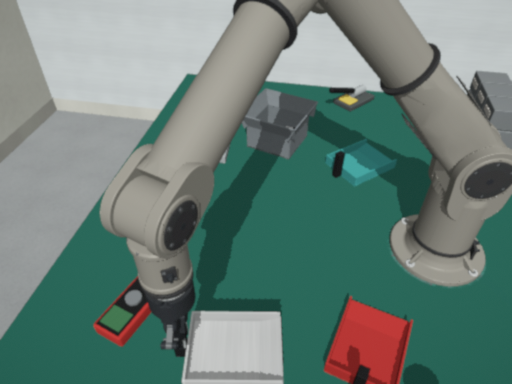

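Call:
jog_arm:
  rows:
    - {"xyz": [0,0,0],"delta_rot": [0,0,0],"fingers": 0.7}
    - {"xyz": [0,0,0],"delta_rot": [0,0,0],"fingers": 0.6}
    - {"xyz": [0,0,0],"delta_rot": [0,0,0],"fingers": 0.4}
    - {"xyz": [0,0,0],"delta_rot": [0,0,0],"fingers": 0.2}
    - {"xyz": [0,0,0],"delta_rot": [0,0,0],"fingers": 0}
  grip_force: 20

```text
clock: 37.15
tcp_pos: [0.5346, 0.4257, 0.1355]
orientation: [-0.275, 3.128, 0.002]
contact_force: [-0.8, 0.2, 0.7]
grip_width: 0.0693
```

Call:
jog_arm:
  rows:
    - {"xyz": [0,0,0],"delta_rot": [0,0,0],"fingers": 0}
    - {"xyz": [0,0,-2],"delta_rot": [0,0,0],"fingers": 0}
    - {"xyz": [0,0,-5],"delta_rot": [0,0,0],"fingers": 0}
    - {"xyz": [0,0,-9],"delta_rot": [0,0,0],"fingers": 0}
    - {"xyz": [0,0,-13],"delta_rot": [0,0,0],"fingers": 0}

```text
clock: 37.57
tcp_pos: [0.5338, 0.425, 0.266]
orientation: [0.275, -3.129, -0.0]
contact_force: [1.6, 0.7, -0.2]
grip_width: 0.0854
```

```bash
python3 -c "
from h import *
for n in ['wrist','scene','side']:
    im=imaging.grab_frame(n);cv2.imwrite(f'pics/q_{n}.png',im); C=cam(n)
    for q,h in [('pan_lip',.085),('pan',.07),('pan_grip',.136)]:
        for d in imaging.tip_of(n,q):
            w=ray(C,d['position'],h)
            if d['conf']>.2 and abs(w[1]-.41)<.1 and abs(w[0]-.45)<.15: print(n,q,round(d['conf'],2),np.round(d['position']),w.round(4))
go(.55,-.15,.40,70);print(r.get_obs()['joints'].round(2))
im=cv2.imread('pics/q_scene.png');cv2.imwrite('pics/q2.png',cv2.resize(im[180:340,310:480],None,fx=4,fy=3.7,interpolation=cv2.INTER_CUBIC)[:600])"
```

```text
wrist pan 0.87 [255.  82.] [0.4515 0.4131 0.07  ]
wrist pan_grip 0.7 [259. 190.] [0.5436 0.4328 0.136 ]
scene pan 0.57 [387. 276.] [0.4425 0.4087 0.07  ]
scene pan_grip 0.77 [369. 279.] [0.546  0.4299 0.136 ]
side pan_lip 0.83 [275. 349.] [0.3641 0.3977 0.085 ]
side pan 0.98 [228. 350.] [0.4531 0.4082 0.07  ]
side pan_grip 0.96 [176. 332.] [0.5432 0.4245 0.136 ]
xyz [  8.5 -56.9 -13.6] rot [ 0.   0.  30.1] t 38.2 w 0.085
[-0.16  0.65 -0.95  1.47  0.54  1.29  0.59]
```

View pics/q2.png

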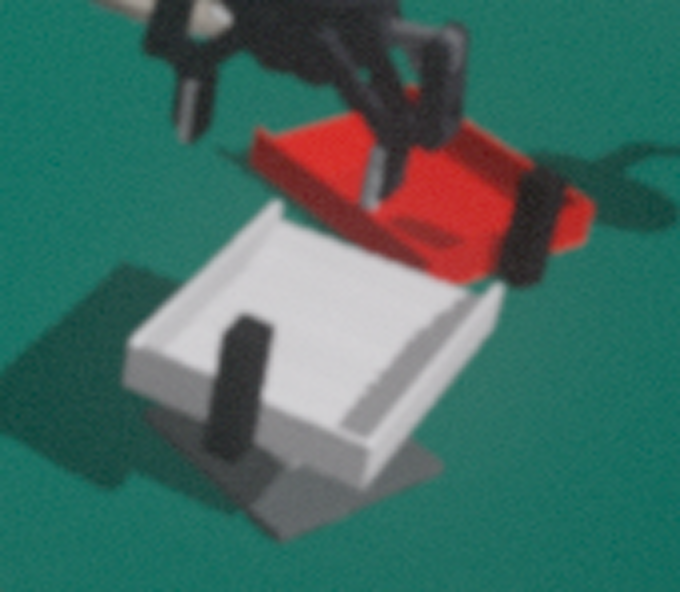

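View pics/q_wrist.png

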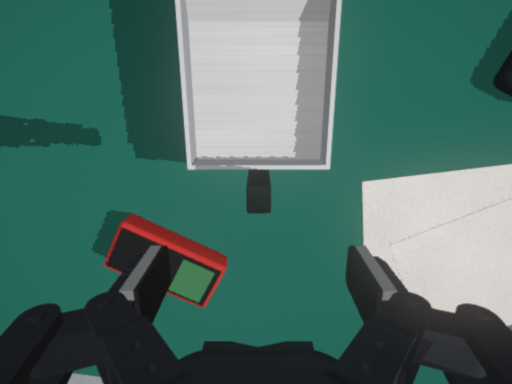

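```bash
python3 -c "
from h import *
a=cv2.imread('pics/p_scene.png')[220:320,325:455];b=imaging.grab_frame('scene')[220:320,325:455]
cv2.imwrite('pics/q3.png',np.vstack([cv2.resize(x,None,fx=5,fy=3,interpolation=cv2.INTER_CUBIC) for x in (a,b)]))
a=cv2.imread('pics/p_side.png')[290:384,165:300];b=imaging.grab_frame('side')[290:384,165:300]
cv2.imwrite('pics/q4.png',np.vstack([cv2.resize(x,None,fx=5,fy=3,interpolation=cv2.INTER_CUBIC) for x in (a,b)]))"
```

```text
(no output)
```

View pics/q3.png

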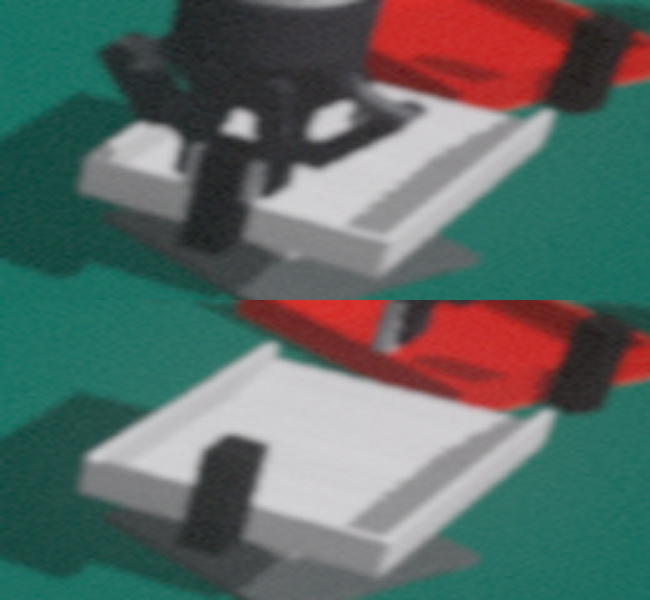

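View pics/q4.png

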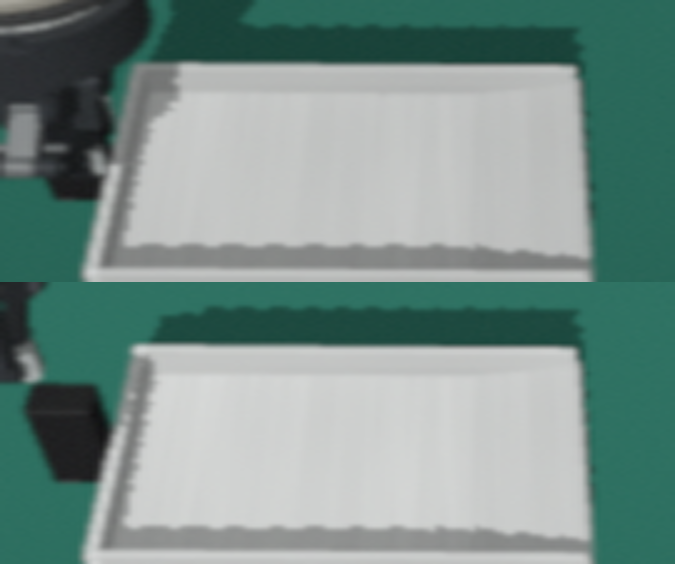

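Call:
jog_arm:
  rows:
    - {"xyz": [0,-2,-4],"delta_rot": [0,0,5],"fingers": 0}
    - {"xyz": [0,-6,-8],"delta_rot": [0,0,12],"fingers": 0}
    - {"xyz": [1,-10,-11],"delta_rot": [0,0,18],"fingers": 0}
    - {"xyz": [2,-14,-13],"delta_rot": [0,0,24],"fingers": 0}
    - {"xyz": [3,-18,-13],"delta_rot": [0,0,30],"fingers": 0}

```text
clock: 38.68
tcp_pos: [0.5378, 0.27, 0.3921]
orientation: [0.549, 3.09, 0.008]
contact_force: [0.7, 0.6, 0.6]
grip_width: 0.0856
```

```bash
python3 -c "
from h import *
go(.54,-.40,.38,60);print(r.get_obs()['joints'].round(2))"
```

```text
xyz [-23.3 -62.8   0.9] rot [0.3 0.1 9.9] t 38.7 w 0.086
[ 0.11  0.39 -0.92  1.5   0.31  1.4   0.39]
```

Call:
jog_arm:
  rows:
    - {"xyz": [-23,-62.8,1],"delta_rot": [0,0,10],"fingers": 0}
    - {"xyz": [-23,-62.8,1],"delta_rot": [0,0,10],"fingers": 0}
    - {"xyz": [-23,-62.8,1],"delta_rot": [0,0,10],"fingers": 0}
    - {"xyz": [-23,-62.8,1],"delta_rot": [0,0,10],"fingers": 0}
    - {"xyz": [-23,-62.8,1],"delta_rot": [0,0,10],"fingers": 0}

```text
clock: 39.1
tcp_pos: [0.5372, 0.0591, 0.386]
orientation: [0.816, 3.03, 0.008]
contact_force: [1.1, -0.4, 0.3]
grip_width: 0.0853
```

```bash
python3 -c "
from h import *
go(.54,-.40,.38,60);print(r.get_obs()['joints'].round(2))"
```

```text
xyz [-23.3 -39.6   0.4] rot [ 0.3  0.1 -0.1] t 39.1 w 0.085
[ 0.49  0.24 -0.85  1.65  0.19  1.32  0.65]
```

Call:
jog_arm:
  rows:
    - {"xyz": [-23,-39.6,0.4],"delta_rot": [0,0,0],"fingers": 0}
    - {"xyz": [-23,-39.6,0.4],"delta_rot": [0,0,0],"fingers": 0}
    - {"xyz": [-23,-39.6,0.4],"delta_rot": [0,0,0],"fingers": 0}
    - {"xyz": [-23,-39.6,0.4],"delta_rot": [0,0,0],"fingers": 0}
    - {"xyz": [-23,-39.6,0.4],"delta_rot": [0,0,0],"fingers": 0}

```text
clock: 39.52
tcp_pos: [0.5371, -0.1492, 0.3836]
orientation: [0.815, 3.03, 0.007]
contact_force: [1.6, -0.2, -0.4]
grip_width: 0.0852
```

```bash
python3 -c "
from h import *
go(.54,-.40,.38,60);print(r.get_obs()['joints'].round(2))"
```

```text
xyz [-12.8 -21.5   0.3] rot [ 0.3  0.2 -0.1] t 39.5 w 0.085
[ 0.77  0.26 -0.74  1.62  0.18  1.32  1.05]
```

Call:
jog_arm:
  rows:
    - {"xyz": [-12.8,-21.5,0.3],"delta_rot": [0,0,0],"fingers": 0}
    - {"xyz": [-12.8,-21.5,0.3],"delta_rot": [0,0,0],"fingers": 0}
    - {"xyz": [-12.8,-21.5,0.3],"delta_rot": [0,0,0],"fingers": 0}
    - {"xyz": [-12.8,-21.5,0.3],"delta_rot": [0,0,0],"fingers": 0}
    - {"xyz": [-12.8,-21.5,0.3],"delta_rot": [0,0,0],"fingers": 0}

```text
clock: 39.93
tcp_pos: [0.5392, -0.3575, 0.3805]
orientation: [0.815, 3.03, 0.007]
contact_force: [1.3, 0.6, 0.5]
grip_width: 0.0855
```

```bash
python3 -c "
from h import *
im=imaging.grab_frame('wrist');cv2.imwrite('pics/s.png',im)
im=imaging.grab_frame('scene');cv2.imwrite('pics/s2.png',im)
im=imaging.grab_frame('side');cv2.imwrite('pics/s3.png',im)"
```

```text
(no output)
```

View pics/s.png

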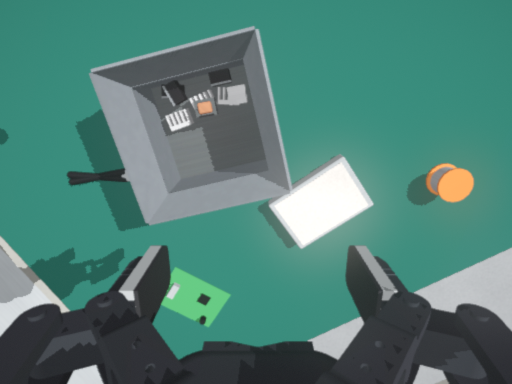

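View pics/s2.png

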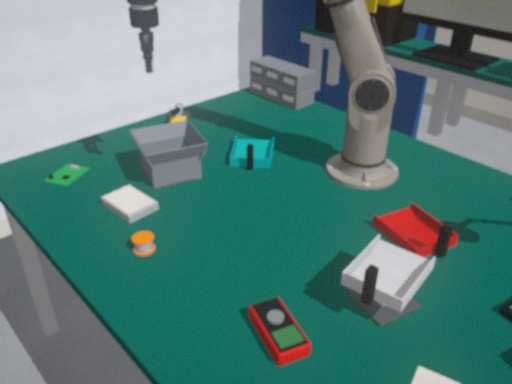

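View pics/s3.png

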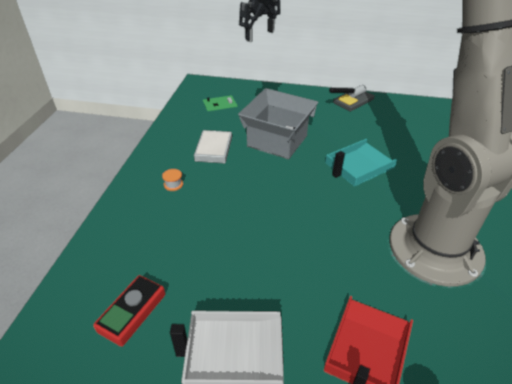

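```bash
python3 -c "
from h import *
im=cv2.imread('pics/s.png');cv2.imwrite('pics/s4.png',cv2.resize(im[55:145,145:260],None,fx=6.5,fy=6.5,interpolation=cv2.INTER_CUBIC))
C=cam('wrist')
print(r.get_obs()['tcp_pos'],proj(C,[.482,-.402,.006]))"
```

```text
[ 0.53796004 -0.36018522  0.37892092] [[216.05781998 125.96701848]]
```

View pics/s4.png

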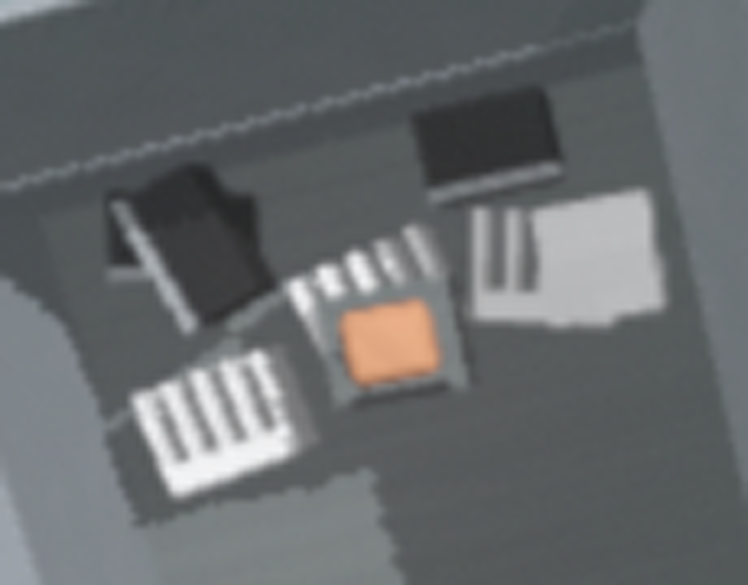

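Call:
jog_arm:
  rows:
    - {"xyz": [5,-4,4],"delta_rot": [0,0,0],"fingers": 0}
    - {"xyz": [9,-6,8],"delta_rot": [0,0,0],"fingers": 0}
    - {"xyz": [9,-6,10],"delta_rot": [0,0,0],"fingers": 0}
    - {"xyz": [9,-6,10],"delta_rot": [0,0,0],"fingers": 0}
    - {"xyz": [9,-6,10],"delta_rot": [0,0,0],"fingers": 0}

```text
clock: 40.5
tcp_pos: [0.4243, -0.3643, 0.2738]
orientation: [-0.828, -3.023, -0.009]
contact_force: [-0.6, 0.9, -0.4]
grip_width: 0.0854
```

```bash
python3 -c "
from h import *
im=imaging.grab_frame('wrist');cv2.imwrite('pics/t.png',cv2.resize(im,(800,600),interpolation=cv2.INTER_CUBIC))
C=cam('wrist'); print(proj(C,[.482,-.402,.006]))
for q in D: print(q,[(round(d['conf'],2),d['position']) for d in imaging.find_in('wrist',q)])"
```

```text
[[253.02781705 203.25981547]]
transformer1 [(0.84, [246.4, 195.0])]
relay1 [(0.63, [263.6, 158.3])]
heatsink1 [(0.76, [267.1, 181.7]), (0.65, [246.4, 241.5]), (0.64, [241.4, 181.4])]
```

View pics/t.png

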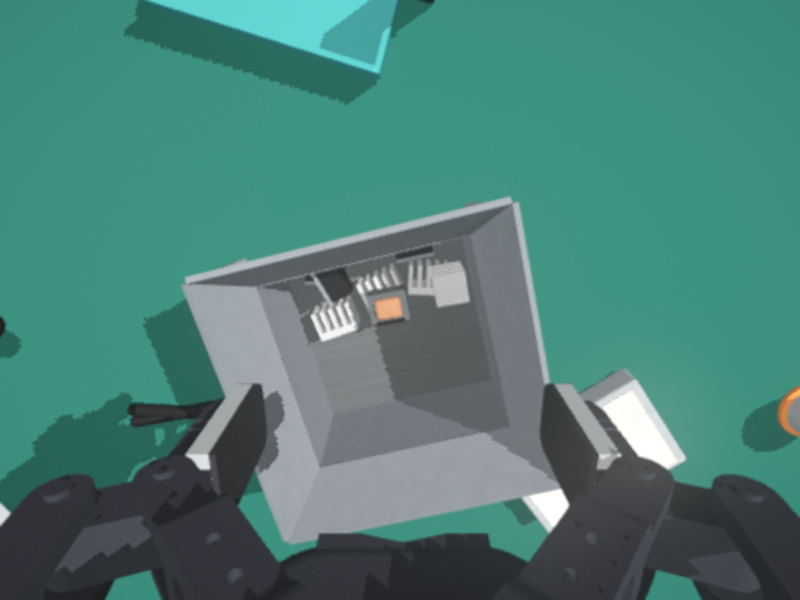

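```bash
python3 -c "
from h import *
im=cv2.imread('pics/t.png');
print(r.hand_in())"
```

```text
the job is handed in; nothing more can be done
None
```

I gathered the six loose components (three heat sinks, two relays, one transformer) into the aluminium pan beside its relay and heat sink. I then tipped all eight into the hopper at about 46° over the low lip. The empty pan is set down on the rest, released, and the job was handed in at about 40 s.

**Hopper:** the last wrist views show four heat sinks, the transformer and three relays inside. One relay is only partly visible because another lies on top of it. Nothing was seen loose on the bench.

**Pan on the rest:** it looks level and did not shift when released. Estimates of its origin lie within about 10 mm of the rest's centre. The post reads about 5 mm farther out than expected, which is within the detectors' scatter.

**Spool, hard drive and meter:** they appear where they were at the start. I compared them by eye only and did not measure them again at the end.

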